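# Roll the toppled foam can onto the rubber mat

## Task

The shaving-foam can has toppled onto the bare stone, where its wet steel rim would leave a rust ring. With your fingertips on the top of the can, roll it gently along the counter onto the black rubber mat and stop it there, so that it lies still along the middle of the mat, and take your hand away. Never lift or pinch the can, never shove it from its side and do not flick it away, and leave everything else on the counter and the tiers where it is.

Things in the scene. Friction and masses are not known exactly. Their poses are not given: they have to be found in the camera images.
- can: Foam can on the stone: green cylinder with white bands, 66 mm in diameter, 140 mm long, 0.22 to 0.39 kg; a shoulder and white cap, 54 mm wide, add 45 mm at one end. Origin on its axis, mid-length of the cylinder, 33 mm above what it lies on; x axis along it to the cap, y and z turn with it. Rolls without slipping, half as far as a finger sticking to its top; let go below 50 mm/s it stops in 5 mm.
- mat: Black rubber mat with a thin grey border line, stuck to the stone: 280 mm long (x axis), 130 mm wide (y axis), 1.5 mm thick. Origin at the centre of its underside. It lies to the can's left or right; the can's axis is along its x axis within 6 degrees and starts 95 to 165 mm from its long middle line. Let go while still climbing its edge (axis 58 to 80 mm from the middle line), the can rolls back.
- tiers: Stand of three stacked clear acrylic trays at the far right of the counter, fixed: 150 mm deep (its x axis), 250 mm wide (its y axis), 180 mm high. Origin at the centre of its underside. Not to be touched.
- comb: Pink plastic comb, 182 x 36 x 5 mm, lying on the middle tier. Origin at the centre of its underside. To be left alone.
- toothbrush: Bamboo toothbrush, 194 mm long, lying on the lowest tier. Origin on its underside near its middle. To be left alone.
- jar: Round green glass jar with a metal lid, 60 mm in diameter, 53 mm high, standing on the top tier. Origin at the centre of its underside. To be left alone.
- tweezers: Folded steel tweezers, 94 mm long, 4 mm thick, lying on the top tier. Origin on the underside near the middle. To be left alone.
- dispenser: Stainless pump dispenser with a press button and a short spout, 72 mm in diameter, 180 mm high, standing loose on the stone to the left. Origin at the centre of its underside. To be left alone.
- lotion: Amber glass lotion bottle, 56 mm in diameter, 150 mm high, standing loose on the stone to the right. Origin at the centre of its underside. To be left alone.
- tumbler: Blue ceramic tumbler, 72 mm in diameter, 95 mm high, standing loose on the stone. Origin at the centre of its underside. To be left alone.
- soap_dish: White soap dish with a bar of soap on it, 85 x 125 mm, 34 mm high, on the stone. Origin at the centre of its underside. To be left alone.
There are look-alikes about, which are no part of the job. There is more than one size of the can; the one meant has the size given above.

How it is judged:
By the outcome, as a careful person would: the job done as asked, in the order asked, and still so for the second after the job is handed in, with the robot touching nothing.
It also fails if it takes over 67 s, if anything falls off the work surface, if the arm or the gripper's body presses on something with over 40 N, if the wrist force passes 120 N, or if a joint passes its speed limit or range.

## Robot

A 6-joint arm with a two-finger parallel gripper is mounted at the origin on the work surface. World frame = base frame: x ahead of the robot, y to its left, z up, the work surface at z = 0. Lengths are in m, angles in rad, forces in N, time in s.
With the tool pointing down it reaches from about 0.3 to 0.875 m from the base axis. Payload 6.4 kg.
Tool frame: the origin (TCP) lies at the very end of the fingers, on their centre line; the grasp point (between the pads) lies 19 mm behind it (ctrl.grip_point_offset is the z of the grasp point in the tool frame, in m); z points along the fingers, y is the direction in which the jaws open and shut (so a half turn about z gives the same grasp; the last joint's range is limited). The gripper opens to 85 mm and grips with 20 to 120 N. Pads are 22 mm wide; open, the fingers measure 114 mm over their backs; the gripper's body (76 mm by 85 mm) begins 54 mm behind the grasp point. The pads swing forward as they close: fully open they stand 13 mm farther back than shut.
Start: joints at [1.128, 0.181, 1.607, -0, 1.354, -0.206], TCP at [0.135, 0.559, 0.231] pointing down, gripper open.
Joint ranges: [-2.99, 2.99], [-0.89, 2.07], [0.3, 2.58], [-1.14, 4.28], [0, 2.63], [-3.12, 3.12]. Speed limits (rad/s): [2.57, 2.57, 3.01, 3.14, 3.14, 3.14].

## Interface

Orientations are given as a unit quaternion [w, x, y, z].
In Python, from bench import status, cams, ctrl gives the robot as it stands.
- The arm moves only by the shell command python3 -m handwheel 'ROWS'. ROWS is JSON, a list of rows, each an object with "grip": the finger opening in cm, from 0 to 8.54; "linear": the shift along the tool's x, y, z in cm, a list of three; "rotation": the turn, a rotation vector about the tool's x, y, z in degrees, a list of three. A call has 1 to 12 rows; each row is the pose to reach, as a shift and turn from the pose commanded when the call began, along the tool's axes at that moment; what a row does not reach only later rows make up. A row lasts 1/12 s, in which the tool goes at most 41.7 mm and 7.16 degrees, less where a joint would pass 70% of its speed; a pose out of reach is approached as far as the arm can. A call with a gripper value outside its range is refused whole. The fingers move at their own pace and stop on an object; the grip force is fixed at half the most. Time passes only in rows, so rows that repeat a pose let the fingers close. It gives the time, the measured TCP pose, the force and the opening at its end, in the units of the state.
- status.get_obs(): the state, without advancing time (a new reading comes with each control period).
- cams.camera(name): name is "scene" or "side" or "wrist"; returns the picture (420x560x3 uint8, red, green, blue); there is no depth.
- cams.camera_info(name): a dict with "fovy" (degrees; the focal length in pixels is half the picture's height over the tangent of half this angle, whatever the lens; pixels are square), "cx", "cy" (the principal point, pixels), "world_from_camera" (4x4, takes a point from camera to world coordinates); the wrist camera has in their place "mount" (4x4, takes a point from camera to tool coordinates, whose origin is the TCP and whose axes are the flange's). Camera axes: x right, y down, z forward; pixel columns grow to the right and rows downward; lengths in m; the calibration is good to about 2 mm. A picture is of the moment at which its call begins: read the wrist's pose just before it. camera_info takes no time and is no camera call.
- ctrl.hand_in(): hands the job in, once; it reports no verdict.
The state is a dict: "time_s": time; "q": joint angles; "dq": joint speeds; "joint_efforts": joint torques, N m; "eef_pos": TCP position; "eef_rot": TCP orientation; "wrist_force": force on the tool from outside, world axes, zero at the start; "torque": the same for the moment, N m; "opening": opening from 0.0 (shut) to 1.0 (fully open).
Only numpy, scipy, OpenCV 4.12 (cv2) and the standard library are available. Lean on these libraries where they do the work, as an engineer would, in place of code of your own. Each camera call takes 0.05 s, during which the arm holds its last target.

## Working session

There is one attempt and no reset: what is moved stays moved. The work goes in short steps, Python scripts to look and compute and a shell command to move; the robot and the scene stay as the last step left them, time stands still between calls to the robot, and variables do not carry over. Pictures are saved under pics/ and viewed, and the job is handed in when it is done.

```bash
ls; mkdir -p pics; python3 - <<'E'
from bench import status,cams,ctrl
import cv2,json
o=status.get_obs();print({k:o[k] for k in o})
print(ctrl.grip_point_offset)
for n in ["scene","side","wrist"]:
    print(n,cams.camera_info(n))
    im=cams.camera(n);cv2.imwrite(f"pics/{n}0.png",im[:,:,::-1])
E
```

```text
pics
{'time_s': 0.0, 'q': array([ 1.12772862e+00,  1.81556700e-01,  1.60798840e+00,  9.28858681e-07,
        1.35383002e+00, -2.06325347e-01]), 'dq': array([ 0.00014793, -0.00037481, -0.00019327,  0.00047188, -0.00185174,
        0.0004813 ]), 'joint_efforts': array([-1.77297115e-04, -4.44889605e+01, -3.51323569e+01, -2.34191684e-04,
        9.44267842e-03, -2.09523466e-05]), 'eef_pos': array([0.13461335, 0.55845166, 0.23038484]), 'eef_rot': array([-2.84751415e-04,  1.18094996e-01,  9.93001902e-01, -8.44517628e-04]), 'wrist_force': array([-0.05838441,  0.07408476, -0.22475772]), 'torque': array([ 0.01955969, -0.07626641, -0.03218083]), 'opening': 1.0000769634624465}
-0.0187
scene {'fovy': 51.120588919522866, 'cx': 276.0928462931205, 'cy': 208.40010267441622, 'world_from_camera': array([[ 0.32477136,  0.54364642, -0.7739329 ,  1.53393305],
       [ 0.94576669, -0.1806228 ,  0.27000144, -0.34377971],
       [ 0.00699539, -0.81964869, -0.57282378,  0.81075364],
       [ 0.        ,  0.        ,  0.        ,  1.        ]])}
side {'fovy': 43.13692006931728, 'cx': 280.03753802370994, 'cy': 215.65199740564992, 'world_from_camera': array([[ 9.32642149e-01, -2.73149946e-01,  2.35728082e-01,
         2.03671470e-01],
       [-3.60802724e-01, -7.05838454e-01,  6.09601075e-01,
        -9.43038233e-01],
       [-1.26556076e-04, -6.53590991e-01, -7.56847937e-01,
         1.22952377e+00],
       [ 0.00000000e+00,  0.00000000e+00,  0.00000000e+00,
         1.00000000e+00]])}
wrist {'fovy': 68.19159131473347, 'cx': 279.70470434801496, 'cy': 203.7157008632218, 'mount': array([[-9.12123507e-04, -9.55181619e-01, -2.96018991e-01,
         7.51235808e-02],
       [ 9.99998901e-01, -1.21727923e-03,  8.46568118e-04,
        -1.11137370e-03],
       [-1.16896407e-03, -2.96017893e-01,  9.55181679e-01,
        -1.43465646e-01],
       [ 0.00000000e+00,  0.00000000e+00,  0.00000000e+00,
         1.00000000e+00]])}
```

View pics/scene0.png

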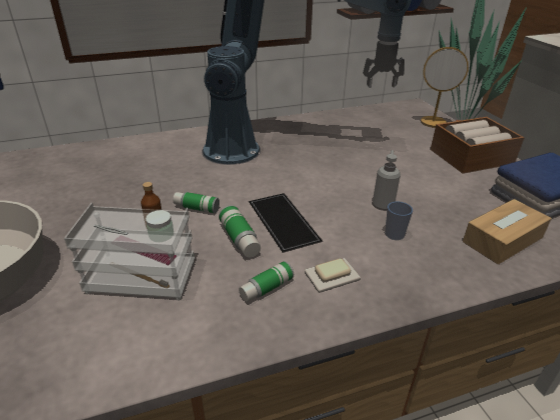

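View pics/side0.png

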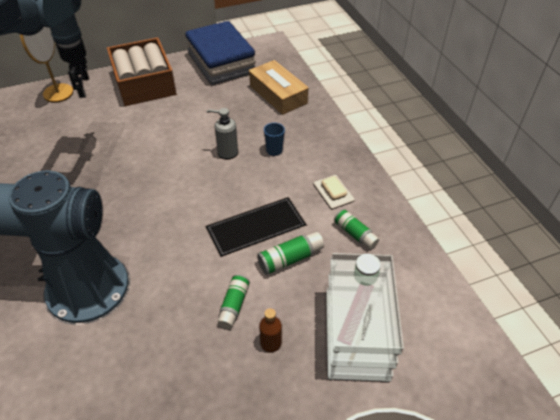

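View pics/wrist0.png

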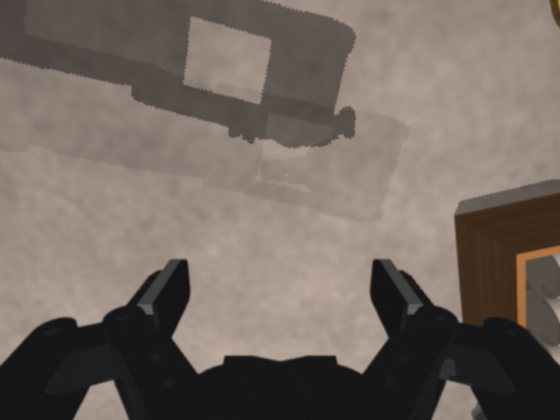

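The scene view shows three green cans at (239,231), (196,202) and (267,281), and the mat centred at (284,221). The can beside the mat at (239,231) looks largest. The crops below are to confirm that and measure it.

```bash
python3 - <<'E'
import cv2
a=cv2.imread('pics/scene0.png')[180:310,170:360];cv2.imwrite('pics/sc.png',cv2.resize(a,None,fx=4.2,fy=4.2,interpolation=cv2.INTER_CUBIC))
a=cv2.imread('pics/side0.png')[180:335,200:390];cv2.imwrite('pics/sd.png',cv2.resize(a,None,fx=3.8,fy=3.8,interpolation=cv2.INTER_CUBIC))
E
```

```text
(no output)
```

View pics/sc.png

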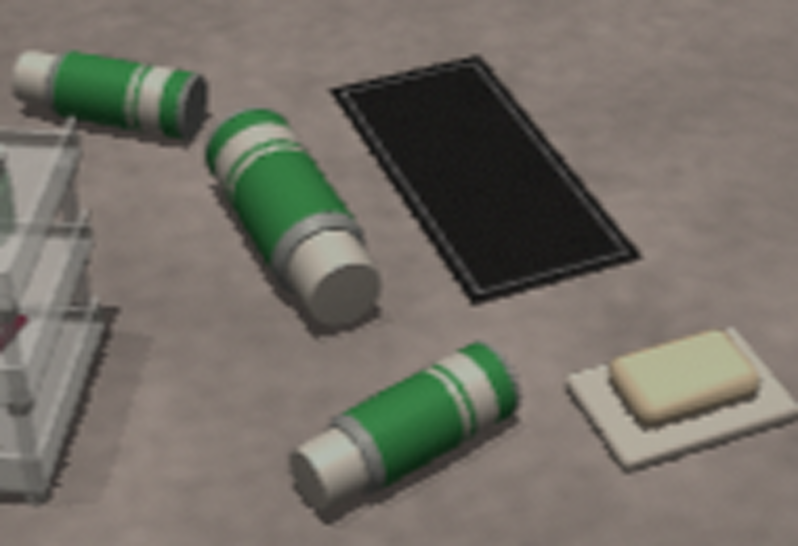

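View pics/sd.png

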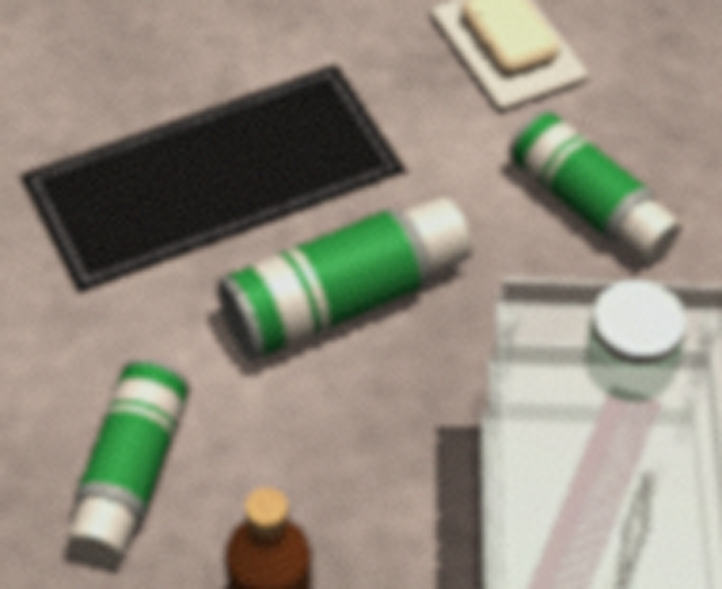

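```bash
cat > h.py <<'E'
import numpy as np,cv2
from bench import cams
from scipy.optimize import minimize
def K(n):
    i=cams.camera_info(n);f=210/np.tan(np.radians(i['fovy']/2));return f,i['cx'],i['cy']
def proj(n,P,T=None):
    f,cx,cy=K(n);T=cams.camera_info(n)['world_from_camera'] if T is None else T
    C=(np.asarray(P)-T[:3,3])@T[:3,:3];return np.c_[f*C[:,0]/C[:,2]+cx,f*C[:,1]/C[:,2]+cy]
def back(n,uv,z,T=None):
    f,cx,cy=K(n);T=cams.camera_info(n)['world_from_camera'] if T is None else T
    uv=np.asarray(uv,float);d=np.c_[(uv[:,0]-cx)/f,(uv[:,1]-cy)/f,np.ones(len(uv))]@T[:3,:3].T
    s=(z-T[2,3])/d[:,2];return T[:3,3]+d*s[:,None]
a=np.linspace(0,2*np.pi,49)
def ring(x,y,yaw,s,r,z):
    c,S=np.cos(yaw),np.sin(yaw)
    return np.c_[x+s*c-S*r*np.cos(a),y+s*S+c*r*np.cos(a),z+r*np.sin(a)]
def canmask(n,p,z=.033,up=4,T=None):
    m=np.zeros((420*up,560*up),np.uint8)
    for rr in ([(-.07,.033),(.07,.033)],[(.07,.030),(.115,.027)]):
        P=np.vstack([ring(*p,s,r,z) for s,r in rr])
        cv2.fillConvexPoly(m,cv2.convexHull(((proj(n,P,T)+.5)*up).astype(np.int32)),255)
    return cv2.resize(m,(560,420),interpolation=cv2.INTER_AREA)/255.
E
python3 - <<'E'
from h import *
sc=np.array([(332,90),(480,57),(640,257),(475,302)])/4.2+[170,180]
sd=np.array([(22,178),(335,67),(405,170),(80,290)])/3.8+[200,180]
for n,q in (('scene',sc),('side',sd)):
    W=back(n,q-.4,.0015);print(n,W.round(4).tolist(),'ctr',W.mean(0).round(4))
    L=[np.linalg.norm(W[i]-W[(i+1)%4]) for i in range(4)];print(np.round(L,4))
    rect=cv2.minAreaRect((W[:,:2]*1000).astype(np.float32));print(rect)
masks={}
for n,(x0,y0,x1,y1) in dict(scene=(215,203,263,260),side=(254,230,326,277)).items():
    im=cv2.imread(f'pics/{n}0.png');h=cv2.cvtColor(im,cv2.COLOR_BGR2HSV)
    m=(((h[...,0]>45)&(h[...,0]<80)&(h[...,1]>110))|((h[...,2]>165)&(h[...,1]<70))).astype(np.uint8)
    b=np.zeros_like(m);b[y0:y1,x0:x1]=m[y0:y1,x0:x1];masks[n]=cv2.morphologyEx(b,cv2.MORPH_CLOSE,np.ones((5,5)));print(n,b.sum())
A=back('scene',[(345/4.2+170,285/4.2+180)],.033)[0];B=back('side',[(245/3.8+200,318/3.8+180)],.033)[0];print('ends',A,B,np.linalg.norm(A-B))
yaw=np.arctan2(A[1]-B[1],A[0]-B[0]);c=B[:2]+.07*np.array([np.cos(yaw),np.sin(yaw)])
f=lambda p,ns=('scene','side'):sum(np.abs(canmask(n,(p[0],p[1],p[2]*3))-masks[n]).sum() for n in ns)
p0=np.array([*c,yaw/3])
S=np.vstack([p0,p0+[.01,0,0],p0+[0,.01,0],p0+[0,0,.03]])
for ns in (('scene','side'),('scene',),('side',)):
    r=minimize(f,p0,args=(ns,),method='Nelder-Mead',options=dict(initial_simplex=S,xatol=1e-5));print(ns,r.x[:2],np.degrees(r.x[2]*3),r.fun)
    if len(ns)==2:p=(r.x[0],r.x[1],r.x[2]*3)
for n in masks:
    im=cv2.imread(f'pics/{n}0.png');im=cv2.resize(im,None,fx=4,fy=4)
    for mm,col in((canmask(n,p)>.5,(0,0,255)),):
        cs,_=cv2.findContours(cv2.resize(mm.astype(np.uint8),None,fx=4,fy=4),0,1);cv2.drawContours(im,cs,-1,col,1)
    o=im[760:1100,800:1250] if n=='scene' else im[860:1160,960:1350]
    cv2.imwrite(f'pics/fit_{n}.png',o)
E
```

```text
scene [[0.372, -0.0344, 0.0015], [0.3637, 0.0919, 0.0015], [0.6385, 0.111, 0.0015], [0.6472, -0.0136, 0.0015]] ctr [0.5054 0.0388 0.0015]
[0.1266 0.2755 0.125  0.2761]
((505.2739562988281, 38.33974838256836), (276.0618591308594, 126.58297729492188), 3.9765408039093018)
side [[0.3617, 0.087, 0.0015], [0.6365, 0.1088, 0.0015], [0.6471, -0.0146, 0.0015], [0.3724, -0.0347, 0.0015]] ctr [0.5044 0.0366 0.0015]
[0.2756 0.1238 0.2755 0.1222]
((504.42742919921875, 36.22560501098633), (276.4531555175781, 123.7933578491211), 4.5243940353393555)
scene 546
side 1781
ends [ 0.64083334 -0.10068456  0.033     ] [ 0.47306936 -0.12717748  0.033     ] 0.1698429491792779
('scene', 'side') [ 0.54483358 -0.10570597] 5.982179636066757 1738.1921568627452
('scene',) [ 0.48810926 -0.11602095] 1.4083650479529806 531.9019607843137
('side',) [ 0.54924686 -0.09475152] 2.718708390530193 824.7019607843138
```

```bash
cat > fit.py <<'E'
from h import *
def mask(im,rect):
    m=np.full(im.shape[:2],cv2.GC_BGD,np.uint8);x0,y0,x1,y1=rect;m[y0:y1,x0:x1]=cv2.GC_PR_FGD
    h=cv2.cvtColor(im,cv2.COLOR_BGR2HSV)
    g=np.zeros(m.shape,bool);g[y0:y1,x0:x1]=((h[...,0]>45)&(h[...,0]<80)&(h[...,1]>110))[y0:y1,x0:x1];m[g]=cv2.GC_FGD
    cv2.grabCut(im,m,None,np.zeros((1,65)),np.zeros((1,65)),6,cv2.GC_INIT_WITH_MASK)
    return ((m==1)|(m==3)).astype(np.uint8)
def fit(pics,rects,p0,z=.033,Ts={}):
    masks={n:mask(cv2.imread(pics[n]),rects[n]) for n in pics}
    f=lambda p,ns:sum(np.abs(canmask(n,(p[0],p[1],p[2]*3),z,T=Ts.get(n))-masks[n]).sum() for n in ns)
    p0=np.array([p0[0],p0[1],p0[2]/3]);S=np.vstack([p0,p0+[.01,0,0],p0+[0,.01,0],p0+[0,0,.03]])
    out=None
    for ns in [list(pics)]+([[n] for n in pics] if len(pics)>1 else []):
        r=minimize(f,p0,args=(ns,),method='Nelder-Mead',options=dict(initial_simplex=S,xatol=1e-5))
        print(ns,r.x[:2].round(4),np.degrees(r.x[2]*3).round(2),r.fun,[int(masks[n].sum()) for n in ns])
        if out is None: out=(r.x[0],r.x[1],r.x[2]*3)
    vis=[]
    for n in pics:
        im=cv2.resize(cv2.imread(pics[n]),None,fx=4,fy=4)
        for mm,c in ((canmask(n,out,z,T=Ts.get(n))>.5,(0,0,255)),(masks[n]>0,(255,255,0))):
            cs,_=cv2.findContours(cv2.resize(mm.astype(np.uint8),None,fx=4,fy=4),0,1);cv2.drawContours(im,cs,-1,c,1)
        x0,y0,x1,y1=[4*v for v in rects[n]];vis.append(cv2.resize(im[max(0,y0-30):y1+30,max(0,x0-30):x1+30],(390,390)))
    cv2.imwrite('pics/fit.png',np.hstack(vis));return out
E
python3 - <<'E'
from fit import *
p=fit({n:f'pics/{n}0.png' for n in('scene','side')},dict(scene=(215,202,263,258),side=(254,229,326,275)),(.543,-.116,.157))
E
```

```text
['scene', 'side'] [ 0.533  -0.1208] 3.32 1167.8470588235296 [699, 1220]
['scene'] [ 0.4606 -0.1206] -2.4 500.2549019607843 [699]Traceback (most recent call last):
  File "<stdin>", line 2, in <module>
  File "fit.py", line 14, in fit
    r=minimize(f,p0,args=(ns,),method='Nelder-Mead',options=dict(initial_simplex=S,xatol=1e-5))
    res = _minimize_neldermead(fun, x0, args, callback, bounds=bounds,
                               **options)
    fxr = func(xr)
    fx = function(np.copy(x), *(wrapper_args + args))
  File "fit.py", line 10, in <lambda>
    f=lambda p,ns:sum(np.abs(canmask(n,(p[0],p[1],p[2]*3),z,T=Ts.get(n))-masks[n]).sum() for n in ns)
                  ~~~^^^^^^^^^^^^^^^^^^^^^^^^^^^^^^^^^^^^^^^^^^^^^^^^^^^^^^^^^^^^^^^^^^^^^^^^^^^^^^^^
  File "fit.py", line 10, in <genexpr>
    f=lambda p,ns:sum(np.abs(canmask(n,(p[0],p[1],p[2]*3),z,T=Ts.get(n))-masks[n]).sum() for n in ns)
                             ~~~~~~~^^^^^^^^^^^^^^^^^^^^^^^^^^^^^^^^^^^^
  File "h.py", line 21, in canmask
    cv2.fillConvexPoly(m,cv2.convexHull(((proj(n,P,T)+.5)*up).astype(np.int32)),255)
                                          ~~~~^^^^^^^
  File "h.py", line 7, in proj
    f,cx,cy=K(n);T=cams.camera_info(n)['world_from_camera'] if T is None else T
                   ~~~~~~~~~~~~~~~~^^^
ValueError: time passes only in moves, steps and waits
```

```bash
python3 - <<'E'
import re
s=open('h.py').read()
s=s.replace("def K(n):\n    i=cams.camera_info(n);","import os,pickle\nif not os.path.exists('ci.pkl'): pickle.dump({n:cams.camera_info(n) for n in('scene','side','wrist')},open('ci.pkl','wb'))\nCI=pickle.load(open('ci.pkl','rb'))\ndef K(n):\n    i=CI[n];").replace("cams.camera_info(n)['world","CI[n]['world")
open('h.py','w').write(s)
s=open('fit.py').read()
s=s.replace("masks={n:mask(cv2.imread(pics[n]),rects[n]) for n in pics}","masks={n:poly(polys[n]) if polys else mask(cv2.imread(pics[n]),rects[n]) for n in pics}").replace("Ts={}):","Ts={},polys=None):").replace("def fit(","""def poly(q):
    m=np.zeros((1680,2240),np.uint8);cv2.fillPoly(m,[((np.array(q))*4).astype(np.int32)],255)
    return cv2.resize(m,(560,420),interpolation=cv2.INTER_AREA)/255.
def fit(""").replace("masks[n]>0,","masks[n]>.5,")
open('fit.py','w').write(s)
E
python3 - <<'E'
from fit import *
sc=np.array([(207,155),(215,125),(245,110),(275,112),(290,125),(357,225),(362,240),(378,275),(375,318),(340,332),(310,322),(293,290),(275,262),(230,195)])/4.2+[170,180]
sd=np.array([(219,290),(233,272),(390,211),(407,208),(445,199),(465,212),(470,235),(460,255),(425,270),(418,291),(265,352),(250,352),(235,337),(222,310)])/3.8+[200,180]
p=fit({n:f'pics/{n}0.png' for n in('scene','side')},dict(scene=(213,200,265,263),side=(252,227,328,277)),(.543,-.116,.1),polys=dict(scene=sc,side=sd))
E
```

```text
['scene', 'side'] [ 0.5361 -0.115 ] 5.15 256.57254901960783 [1138, 1400]
['scene'] [ 0.5367 -0.1148] 4.64 102.2078431372549 [1138]
['side'] [ 0.5357 -0.1161] 5.63 154.73333333333335 [1400]
```

View pics/fit.png

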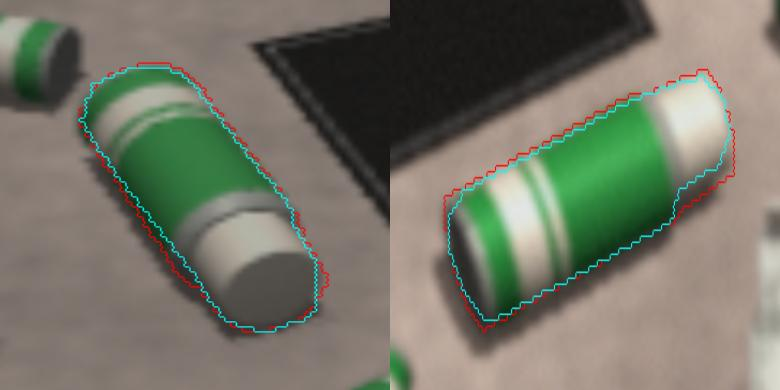

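Fitted with the 66 x 140 mm size plus cap, the chosen can matches the outline in both views, at (0.536, -0.115) with yaw 5°. The other two cans at (196,202) and (267,281) are smaller. The mat is at (0.505, 0.0375) with yaw 4.3°, so the can starts 154 mm off the middle line and has to roll toward +y. Next I check clearances and the move to reach it.

```bash
python3 - <<'E'
from h import *
print('disp,tumbler,soap,lotion,smallB,smallC',back('scene',[(386,204),(397,234),(332,282),(151,215),(196,208),(268,288)],0).round(3).tolist())
from bench import status
from scipy.spatial.transform import Rotation as Ro
o=status.get_obs();w=o['eef_rot'];R=Ro.from_quat(w[[1,2,3,0]]).as_matrix()
print(R.round(3)); print((R.T@(np.array([.536,-.120,.16])-o['eef_pos'])*100).round(2))
E
```

```text
disp,tumbler,soap,lotion,smallB,smallC [[0.528, 0.389, 0.0], [0.678, 0.338, 0.0], [0.801, 0.068, 0.0], [0.349, -0.347, 0.0], [0.355, -0.206, 0.0], [0.768, -0.097, 0.0]]
[[-0.972  0.235 -0.001]
 [ 0.235  0.972 -0.001]
 [ 0.    -0.001 -1.   ]]
[-54.93 -56.54   7.12]
```

```bash
python3 -m handwheel '[{"grip":0,"linear":[-2,-2,0],"rotation":[0,0,-3]},{"grip":0,"linear":[-4.5,-4.6,0],"rotation":[0,0,-6]},{"grip":0,"linear":[-7,-7.2,0],"rotation":[0,0,-9]},{"grip":0,"linear":[-9.5,-9.8,0],"rotation":[0,0,-12]},{"grip":0,"linear":[-12,-12.4,0],"rotation":[0,0,-15]},{"grip":0,"linear":[-14.5,-15,0],"rotation":[0,0,-17]},{"grip":0,"linear":[-17,-17.6,0],"rotation":[0,0,-18]},{"grip":0,"linear":[-19.5,-20.2,0],"rotation":[0,0,-18]},{"grip":0,"linear":[-22,-22.8,0],"rotation":[0,0,-18]},{"grip":0,"linear":[-24.5,-25.4,0],"rotation":[0,0,-18]},{"grip":0,"linear":[-26.5,-27.4,0],"rotation":[0,0,-18]},{"grip":0,"linear":[-27.5,-28.4,0],"rotation":[0,0,-18]}]'
cat > st.py <<'E'
from h import *
from bench import status
from scipy.spatial.transform import Rotation as Ro
import sys
o=status.get_obs();R=Ro.from_quat(o['eef_rot'][[1,2,3,0]]).as_matrix()
print('t',round(o['time_s'],2),'pos',o['eef_pos'].round(4),'y dir',np.degrees(np.arctan2(R[1,1],R[0,1])).round(2),'z',R[:,2].round(4),'F',o['wrist_force'].round(2),'tq',o['torque'].round(2),'op',round(o['opening'],3))
if len(sys.argv)>1: print('to target, tool cm',(R.T@(np.array(eval(sys.argv[1]))-o['eef_pos'])*100).round(2))
E
python3 st.py '(.537,-.127,.16)'
```

```text
time_s: 1.15
eef_pos: [0.3368, 0.2158, 0.2313]
eef_rot: [0.0, -0.037, 0.999, -0.0]
wrist_force: [0.1, 0.4, 0.6]
opening: -0.002
t 1.15 pos [0.3368 0.2158 0.2313] y dir 94.29 z [ 6.e-04 -8.e-04 -1.e+00] F [0.14 0.38 0.58] tq [-0.   -0.02 -0.01] op -0.002
to target, tool cm [-17.4  -35.68   7.17]
```

```bash
python3 -m handwheel '[{"grip":0,"linear":[-1,-2,0],"rotation":[0,0,0]},{"grip":0,"linear":[-2.6,-5.2,0.6],"rotation":[0,0,0]},{"grip":0,"linear":[-4.2,-8.6,1.4],"rotation":[0,0,0]},{"grip":0,"linear":[-5.9,-12.1,2.3],"rotation":[0,0,0]},{"grip":0,"linear":[-7.6,-15.6,3.2],"rotation":[0,0,0]},{"grip":0,"linear":[-9.3,-19.1,4.1],"rotation":[0,0,0]},{"grip":0,"linear":[-11,-22.6,5],"rotation":[0,0,0]},{"grip":0,"linear":[-12.7,-26.1,6],"rotation":[0,0,0]},{"grip":0,"linear":[-14.4,-29.6,7],"rotation":[0,0,0]},{"grip":0,"linear":[-16,-32.8,8],"rotation":[0,0,0]},{"grip":0,"linear":[-17,-34.9,9],"rotation":[0,0,0]},{"grip":0,"linear":[-17.4,-35.7,10],"rotation":[0,0,0]}]'
cat > snap.py <<'E'
from h import *
import sys
k=sys.argv[1]
R={'wrist':(0,0,560,420),'scene':(180,160,330,290),'side':(190,150,350,300)}
for n in sys.argv[2:]:
    im=cams.camera(n)[:,:,::-1];cv2.imwrite(f'pics/{n}{k}.png',im)
    x0,y0,x1,y1=R[n];s=min(760/(x1-x0),570/(y1-y0));cv2.imwrite(f'pics/{n}{k}c.png',cv2.resize(im[y0:y1,x0:x1],None,fx=s,fy=s,interpolation=cv2.INTER_CUBIC))
E
python3 st.py '(.537,-.127,.066)'; python3 snap.py 1 wrist scene side; python3 st.py
```

```text
time_s: 2.15
eef_pos: [0.5381, -0.1277, 0.1306]
eef_rot: [0.0, -0.037, 0.999, -0.001]
wrist_force: [0.8, -0.7, -0.3]
opening: -0.0
t 2.15 pos [ 0.5381 -0.1277  0.1306] y dir 94.27 z [ 9.0e-04 -1.1e-03 -1.0e+00] F [ 0.81 -0.66 -0.26] tq [-0.05  0.03 -0.05] op -0.0
to target, tool cm [0.11 0.08 6.46]
t 2.3 pos [ 0.5357 -0.1242  0.13  ] y dir 94.35 z [-0.0028  0.0015 -1.    ] F [-0.39  1.17 -0.99] tq [-0.04  0.03  0.  ] op -0.001
```

View pics/wrist1c.png

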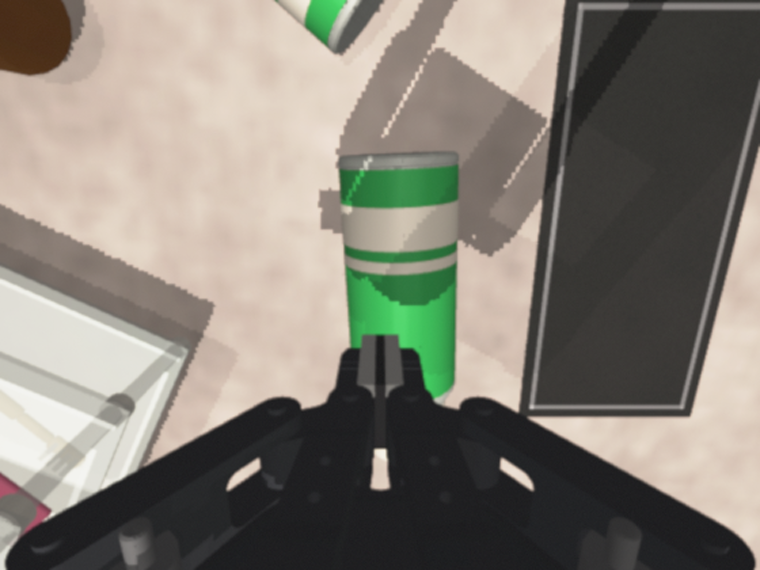

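View pics/scene1c.png

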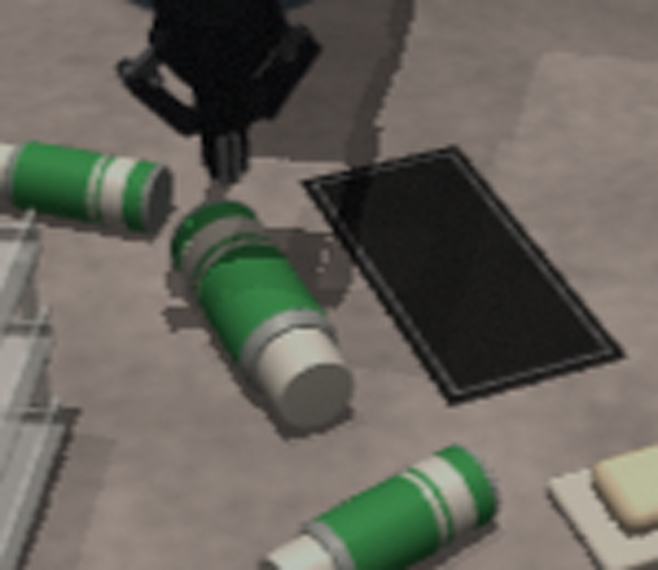

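View pics/side1c.png

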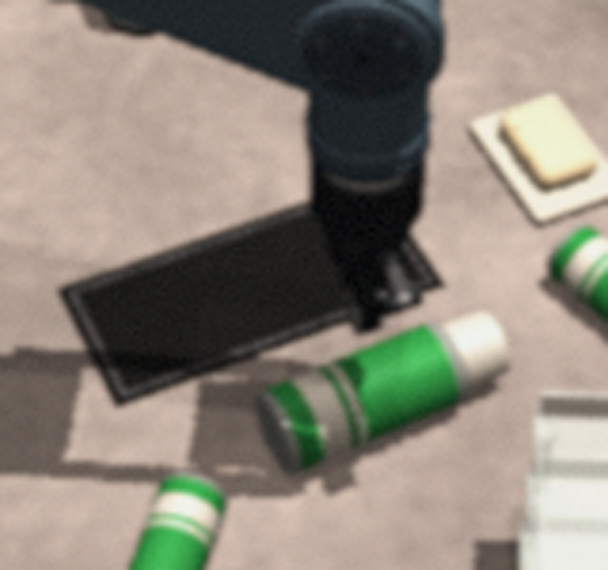

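The tips, at about (380,340) in the wrist crop, are narrow along the jaw direction (about 14 mm) and wider across it (22 mm). I turn the tool 90° so the 22 mm side runs along the rolling direction, and open the fingers slightly so they touch at two spots along the can.

```bash
python3 - <<'E'
from bench import status
print(status.get_obs()['q'].round(3))
E
python3 -m handwheel '[{"grip":3,"linear":[0,0,0],"rotation":[0,0,7]},{"grip":3,"linear":[0,0,0],"rotation":[0,0,14]},{"grip":3,"linear":[0,0,0],"rotation":[0,0,21]},{"grip":3,"linear":[0,0,0],"rotation":[0,0,28]},{"grip":3,"linear":[0,0,0],"rotation":[0,0,35]},{"grip":3,"linear":[0,0,0],"rotation":[0,0,42]},{"grip":3,"linear":[0,0,0],"rotation":[0,0,49]},{"grip":3,"linear":[0,0,0],"rotation":[0,0,56]},{"grip":3,"linear":[0,0,0],"rotation":[0,0,63]},{"grip":3,"linear":[0,0,0],"rotation":[0,0,70]},{"grip":3,"linear":[0,0,0],"rotation":[0,0,77]},{"grip":3,"linear":[0,0,0],"rotation":[0,0,83]}]'
python3 -m handwheel '[{"grip":3,"linear":[0,0,0],"rotation":[0,0,5]},{"grip":3,"linear":[0,0,0],"rotation":[0,0,7]},{"grip":3,"linear":[0,0,0],"rotation":[0,0,7]},{"grip":3,"linear":[0,0,0],"rotation":[0,0,7]},{"grip":3,"linear":[0,0,0],"rotation":[0,0,7]}]'
python3 st.py '(.537,-.135,.066)'; python3 snap.py 2 wrist; python3 st.py '(.537,-.135,.066)'
```

```text
[-0.444  0.241  1.755  0.     1.149 -2.091]
time_s: 3.3
eef_pos: [0.5364, -0.1227, 0.1323]
eef_rot: [0.0, 0.635, 0.773, 0.0]
wrist_force: [-0.3, -1.0, -0.3]
opening: 0.351
time_s: 3.72
eef_pos: [0.5366, -0.1234, 0.1318]
eef_rot: [0.0, 0.678, 0.735, 0.0]
wrist_force: [-0.2, -0.8, -0.1]
opening: 0.353
t 3.72 pos [ 0.5366 -0.1234  0.1318] y dir 4.56 z [ 5.e-04 -2.e-04 -1.e+00] F [-0.25 -0.76 -0.15] tq [0.04 0.03 0.  ] op 0.353
to target, tool cm [-1.16 -0.06  6.58]
t 3.77 pos [ 0.5366 -0.1236  0.1317] y dir 4.53 z [ 4.e-04 -1.e-04 -1.e+00] F [-0.78  0.12  0.48] tq [-0.07 -0.    0.01] op 0.348
to target, tool cm [-1.14 -0.06  6.57]
```

View pics/wrist2c.png

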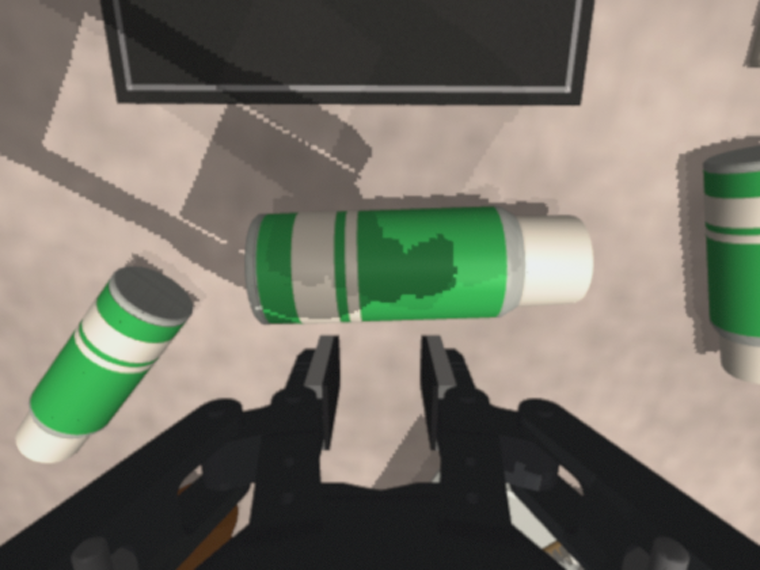

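```bash
cat > wr.py <<'E'
from fit import *
from bench import status
from scipy.spatial.transform import Rotation as Ro
def wT(o=None):
    o=o or status.get_obs();T=np.eye(4);T[:3,:3]=Ro.from_quat(o['eef_rot'][[1,2,3,0]]).as_matrix();T[:3,3]=o['eef_pos'];return T@CI['wrist']['mount']
s=560/760
M0=np.array([.505,.0375]);MY=np.radians(4.3)
def rel(p,M0=M0,MY=MY):
    d=np.array(p[:2])-M0;return (d@[np.cos(MY),np.sin(MY)]*1000).round(1),(d@[-np.sin(MY),np.cos(MY)]*1000).round(1),np.degrees(p[2]-MY).round(2)
E
python3 - <<'E'
from wr import *
T=wT();print(T[:3,3])
e=back('wrist',np.array([(118,104),(582,104)])*s,.0015,T);print(e.round(4),np.linalg.norm(e[1]-e[0]),np.degrees(np.arctan2(*(e[1]-e[0])[[1,0]])))
q=np.array([(247,225),(262,212),(500,207),(515,216),(580,216),(592,240),(592,285),(580,300),(520,303),(503,318),(265,324),(247,305)])*s
p=fit({'wrist':'pics/wrist2.png'},{'wrist':(175,145,445,245)},(.536,-.115,.085),polys={'wrist':q},Ts={'wrist':T})
print(rel(p))
E
```

```text
[ 0.52954079 -0.04875278  0.27515531]
[[ 0.3707 -0.0369  0.0015]
 [ 0.65   -0.015   0.0015]] 0.2801191729829043 4.484690046501485
['wrist'] [ 0.5346 -0.1164] 5.78 612.2901960784313 [19526]
(np.float64(17.9), np.float64(-155.7), np.float64(1.48))
```

View pics/fit.png

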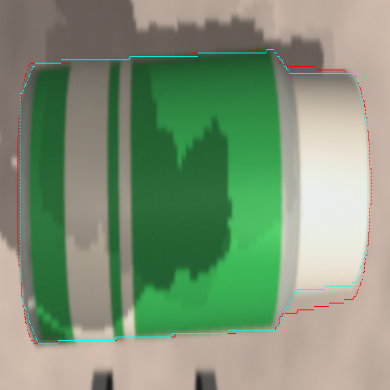

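```bash
sed -i 's/\[.505,.0375\]/[.5052,.0384]/;s/radians(4.3)/radians(4.4)/' wr.py
python3 -m handwheel '[{"grip":3,"linear":[-0.4,0,0.5],"rotation":[0,0,0]},{"grip":3,"linear":[-0.8,0,1.5],"rotation":[0,0,0]},{"grip":3,"linear":[-1,0,2.5],"rotation":[0,0,0]},{"grip":3,"linear":[-1,0,3.5],"rotation":[0,0,0]},{"grip":3,"linear":[-1,0,4.5],"rotation":[0,0,0]},{"grip":3,"linear":[-1,0,5.2],"rotation":[0,0,0]},{"grip":3,"linear":[-1,0,5.6],"rotation":[0,0,0]},{"grip":3,"linear":[-1,0,5.8],"rotation":[0,0,0]},{"grip":3,"linear":[-1,0,5.8],"rotation":[0,0,0]},{"grip":3,"linear":[-1,0,5.8],"rotation":[0,0,0]}]'; python3 st.py '(.5355,-.1334,.066)'
```

```text
time_s: 4.6
eef_pos: [0.5377, -0.1341, 0.0735]
eef_rot: [0.0, 0.679, 0.734, 0.0]
wrist_force: [0.1, -0.2, -0.4]
opening: 0.353
t 4.6 pos [ 0.5377 -0.1341  0.0735] y dir 4.44 z [ 4.e-04 -2.e-04 -1.e+00] F [ 0.05 -0.2  -0.39] tq [-0.01  0.05  0.05] op 0.353
to target, tool cm [ 0.09 -0.21  0.75]
```

```bash
python3 -m handwheel '[{"grip":3,"linear":[0,0,0.2],"rotation":[0,0,0]},{"grip":3,"linear":[0,0,0.4],"rotation":[0,0,0]},{"grip":3,"linear":[0,0,0.5],"rotation":[0,0,0]},{"grip":3,"linear":[0,0,0.5],"rotation":[0,0,0]}]'; python3 st.py '(.5355,-.1334,.066)'; python3 snap.py 3 wrist
```

```text
time_s: 4.93
eef_pos: [0.5373, -0.134, 0.0682]
eef_rot: [-0.0, 0.679, 0.734, -0.0]
wrist_force: [-0.4, 0.2, -0.3]
opening: 0.35
t 4.93 pos [ 0.5373 -0.134   0.0682] y dir 4.44 z [-1.e-04  0.e+00 -1.e+00] F [-0.43  0.22 -0.32] tq [-0.01  0.02 -0.  ] op 0.35
to target, tool cm [ 0.08 -0.18  0.22]
```

View pics/wrist3c.png

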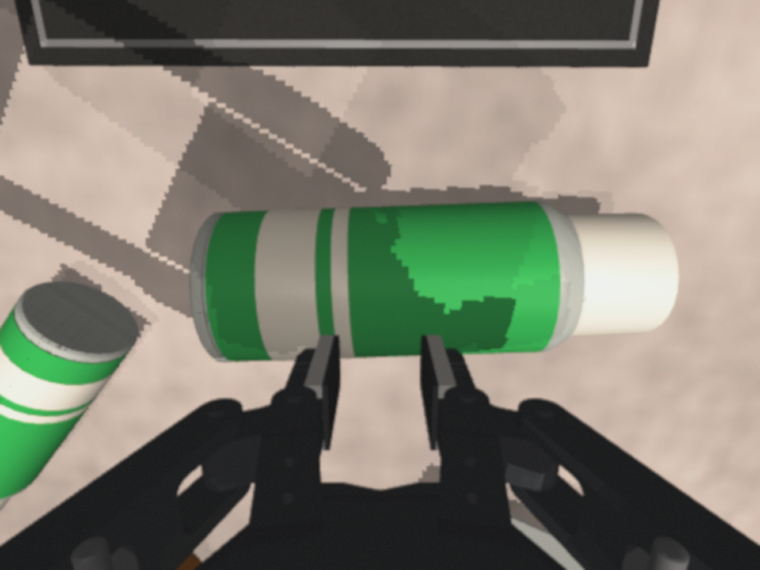

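```bash
python3 -m handwheel '[{"grip":3,"linear":[0.25,0,0],"rotation":[0,0,0]},{"grip":3,"linear":[0.5,0,0.05],"rotation":[0,0,0]},{"grip":3,"linear":[0.5,0,0.15],"rotation":[0,0,0]},{"grip":3,"linear":[0.5,0,0.2],"rotation":[0,0,0]},{"grip":3,"linear":[0.5,0,0.2],"rotation":[0,0,0]}]'; python3 st.py
python3 -m handwheel '[{"grip":3,"linear":[0,0,0.05],"rotation":[0,0,0]},{"grip":3,"linear":[0,0,0.1],"rotation":[0,0,0]},{"grip":3,"linear":[0,0,0.1],"rotation":[0,0,0]}]'; python3 st.py
```

```text
time_s: 5.4
eef_pos: [0.537, -0.129, 0.0661]
eef_rot: [-0.0, 0.679, 0.734, -0.0]
wrist_force: [-0.0, 0.5, -0.2]
opening: 0.353
t 5.4 pos [ 0.537  -0.129   0.0661] y dir 4.44 z [-2.e-04  1.e-04 -1.e+00] F [-0.02  0.49 -0.24] tq [-0.02  0.01  0.02] op 0.353
time_s: 5.65
eef_pos: [0.537, -0.1291, 0.0652]
eef_rot: [-0.0, 0.679, 0.734, -0.0]
wrist_force: [-0.2, 0.8, -0.6]
opening: 0.349
t 5.65 pos [ 0.537  -0.1291  0.0652] y dir 4.43 z [-1.e-04  0.e+00 -1.e+00] F [-0.16  0.78 -0.61] tq [0.01 0.03 0.06] op 0.349
```

```bash
python3 -m handwheel '[{"grip":3,"linear":[0,0,0.1],"rotation":[0,0,0]},{"grip":3,"linear":[0,0,0.1],"rotation":[0,0,0]}]'; python3 st.py
python3 -m handwheel '[{"grip":3,"linear":[0,0,0.1],"rotation":[0,0,0]},{"grip":3,"linear":[0,0,0.1],"rotation":[0,0,0]}]'; python3 st.py
```

```text
time_s: 5.82
eef_pos: [0.5373, -0.1295, 0.0649]
eef_rot: [0.0, 0.679, 0.734, -0.0]
wrist_force: [-1.6, -0.2, 4.2]
opening: 0.35
t 5.82 pos [ 0.5373 -0.1295  0.0649] y dir 4.44 z [ 3.e-04 -8.e-04 -1.e+00] F [-1.6  -0.17  4.18] tq [-0.04  0.33  0.06] op 0.35
time_s: 5.98
eef_pos: [0.5374, -0.13, 0.0646]
eef_rot: [0.001, 0.679, 0.734, -0.0]
wrist_force: [-3.8, -1.2, 9.5]
opening: 0.354
t 5.98 pos [ 0.5374 -0.13    0.0646] y dir 4.45 z [ 5.0e-04 -1.6e-03 -1.0e+00] F [-3.79 -1.24  9.49] tq [-0.2   0.79  0.04] op 0.354
```

```bash
python3 -m handwheel '[{"grip":3,"linear":[0.1,0,-0.04],"rotation":[0,0,0]},{"grip":3,"linear":[0.3,0,-0.05],"rotation":[0,0,0]},{"grip":3,"linear":[0.6,0,-0.06],"rotation":[0,0,0]},{"grip":3,"linear":[1,0,-0.07],"rotation":[0,0,0]},{"grip":3,"linear":[1.4,0,-0.07],"rotation":[0,0,0]},{"grip":3,"linear":[1.7,0,-0.07],"rotation":[0,0,0]},{"grip":3,"linear":[1.9,0,-0.07],"rotation":[0,0,0]},{"grip":3,"linear":[2,0,-0.07],"rotation":[0,0,0]},{"grip":3,"linear":[2,0,-0.07],"rotation":[0,0,0]}]'; python3 st.py; python3 snap.py 4 wrist;python3 st.py
```

```text
time_s: 6.73
eef_pos: [0.5351, -0.1096, 0.0654]
eef_rot: [-0.0, 0.679, 0.734, -0.001]
wrist_force: [-7.7, -0.7, 12.8]
opening: 0.349
t 6.73 pos [ 0.5351 -0.1096  0.0654] y dir 4.46 z [-0.0011 -0.001  -1.    ] F [-7.7  -0.68 12.76] tq [-0.09  1.27 -0.  ] op 0.349
t 6.78 pos [ 0.5351 -0.1096  0.0654] y dir 4.46 z [-1.1e-03 -9.0e-04 -1.0e+00] F [-8.24 -0.74 13.67] tq [-0.05  1.32  0.01] op 0.348
```

View pics/wrist4c.png

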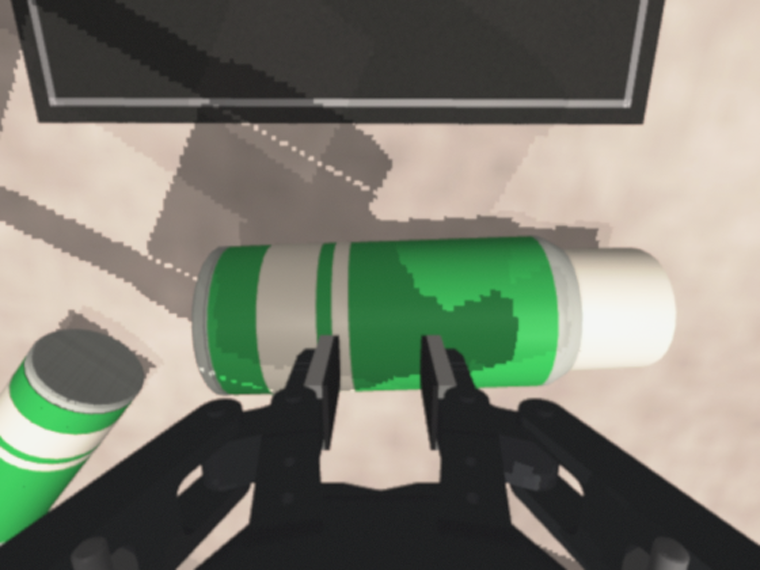

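```bash
cat >> wr.py <<'E'
from scipy.optimize import least_squares
def edgefit(pts,T,p0,z=.033,name='wrist',sc=s):
    """pts: crop px on the long silhouette edges of the cylinder; solves offset across & yaw; axial kept"""
    pts=np.array(pts,float)*sc
    def f(v):
        p=(p0[0]-np.sin(MY)*v[0],p0[1]+np.cos(MY)*v[0],v[1])
        P=np.vstack([ring(*p,q,.033,z) for q in(-.07,.07)])
        h=cv2.convexHull((proj(name,P,T)).astype(np.float32))
        return [cv2.pointPolygonTest(h,(float(a),float(b)),True) for a,b in pts]
    r=least_squares(f,[0,p0[2]],x_scale=[.001,.01],diff_step=1e-3);v=r.x
    p=(p0[0]-np.sin(MY)*v[0],p0[1]+np.cos(MY)*v[0],v[1]);print('can',np.round(p,4),'rel mat (mm,mm,deg)',rel(p),'rms px',np.sqrt(np.mean(r.fun**2)).round(2))
    d=(T[:3,3]-[p[0],p[1],0])[:2];return p
E
python3 - <<'E'
from wr import *
T=wT()
p=edgefit([(230,248),(300,245),(400,241),(535,238),(230,393),(270,390),(480,386),(540,384)],T,(.534,-.106,.1))
o=status.get_obs();print('finger r',rel((*o['eef_pos'][:2],0))[1]-rel(p)[1])
o2=np.array([.5373,-.134,.0682])
E
```

```text
can [ 0.5341 -0.1069  0.109 ] rel mat (mm,mm,deg) (np.float64(17.6), np.float64(-147.1), np.float64(1.85)) rms px 1.51
finger r -2.8000000000000114
```

```bash
python3 -m handwheel '[{"grip":3,"linear":[0.1,0,-0.05],"rotation":[0,0,0]},{"grip":3,"linear":[0.3,0,-0.1],"rotation":[0,0,0]},{"grip":3,"linear":[0.6,0,-0.1],"rotation":[0,0,0]},{"grip":3,"linear":[1,0,-0.1],"rotation":[0,0,0]},{"grip":3,"linear":[1.4,0,-0.1],"rotation":[0,0,0]},{"grip":3,"linear":[1.8,0,-0.1],"rotation":[0,0,0]},{"grip":3,"linear":[2.2,0,-0.1],"rotation":[0,0,0]},{"grip":3,"linear":[2.6,0,-0.09],"rotation":[0,0,0]},{"grip":3,"linear":[2.9,0,-0.08],"rotation":[0,0,0]},{"grip":3,"linear":[3.1,0,-0.07],"rotation":[0,0,0]},{"grip":3,"linear":[3.2,0,-0.06],"rotation":[0,0,0]},{"grip":3,"linear":[3.2,0,-0.06],"rotation":[0,0,0]}]'; python3 st.py
python3 -m handwheel '[{"grip":3,"linear":[0,0,-0.1],"rotation":[0,0,0]},{"grip":3,"linear":[0,0,-0.3],"rotation":[0,0,0]},{"grip":3,"linear":[0,0,-0.7],"rotation":[0,0,0]},{"grip":3,"linear":[0,0,-1],"rotation":[0,0,0]},{"grip":3,"linear":[0,0,-1],"rotation":[0,0,0]},{"grip":3,"linear":[0,0,-1],"rotation":[0,0,0]}]'; python3 st.py;python3 snap.py 5 wrist
```

```text
time_s: 7.78
eef_pos: [0.5321, -0.0768, 0.0649]
eef_rot: [-0.001, 0.679, 0.734, -0.001]
wrist_force: [-6.3, -0.3, 9.2]
opening: 0.352
t 7.78 pos [ 0.5321 -0.0768  0.0649] y dir 4.47 z [-2.2e-03  2.0e-04 -1.0e+00] F [-6.28 -0.26  9.16] tq [-0.08  1.11 -0.15] op 0.352
time_s: 8.28
eef_pos: [0.5334, -0.0773, 0.0749]
eef_rot: [0.0, 0.679, 0.734, 0.0]
wrist_force: [0.6, -0.5, 0.5]
opening: 0.351
t 8.28 pos [ 0.5334 -0.0773  0.0749] y dir 4.44 z [ 8.e-04 -3.e-04 -1.e+00] F [ 0.65 -0.45  0.46] tq [0.03 0.   0.01] op 0.351
```

View pics/wrist5c.png

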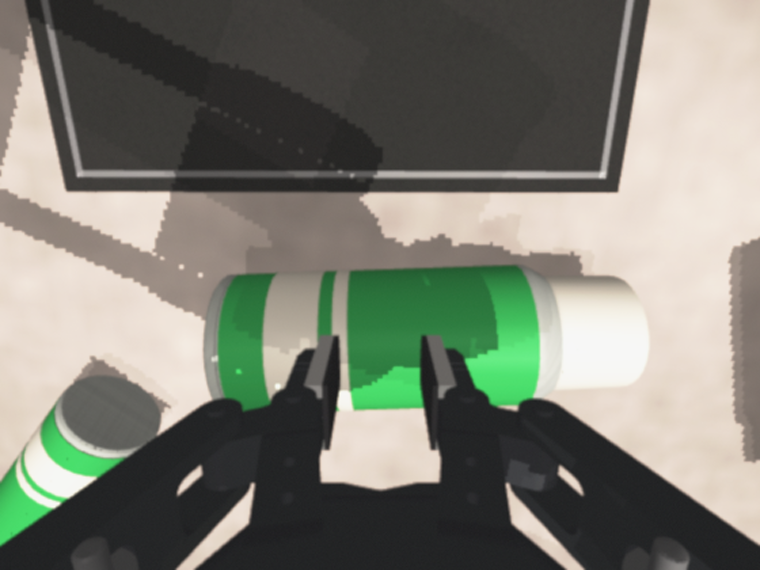

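```bash
python3 - <<'E'
from wr import *
T=wT()
p=edgefit([(240,275),(400,270),(520,266),(260,411),(390,409),(500,405)],T,(.533,-.090,.1))
o=status.get_obs();print('finger',rel((*o['eef_pos'][:2],0)))
e=back('wrist',np.array([(67,191),(618,191)])*s,.0015,T);print([rel((*v[:2],0)) for v in e])
E
```

```text
can [ 0.533  -0.0906  0.107 ] rel mat (mm,mm,deg) (np.float64(17.9), np.float64(-130.8), np.float64(1.73)) rms px 0.91
finger (np.float64(19.0), np.float64(-117.5), np.float64(-4.4))
[(np.float64(-140.2), np.float64(-64.1), np.float64(-4.4)), (np.float64(139.1), np.float64(-64.2), np.float64(-4.4))]
```

```bash
python3 -m handwheel '[{"grip":3,"linear":[-0.6,0,0],"rotation":[0,0,0]},{"grip":3,"linear":[-1.6,0,0],"rotation":[0,0,0]},{"grip":3,"linear":[-2.4,0,0],"rotation":[0,0,0]},{"grip":3,"linear":[-2.8,0,0.2],"rotation":[0,0,0]},{"grip":3,"linear":[-2.8,0,0.5],"rotation":[0,0,0]},{"grip":3,"linear":[-2.8,0,0.7],"rotation":[0,0,0]},{"grip":3,"linear":[-2.8,0,0.8],"rotation":[0,0,0]},{"grip":3,"linear":[-2.8,0,0.9],"rotation":[0,0,0]},{"grip":3,"linear":[-2.8,0,0.9],"rotation":[0,0,0]}]'; python3 st.py
```

```text
time_s: 9.08
eef_pos: [0.5349, -0.1048, 0.0652]
eef_rot: [-0.0, 0.679, 0.734, -0.0]
wrist_force: [0.3, -0.5, 0.5]
opening: 0.352
t 9.08 pos [ 0.5349 -0.1048  0.0652] y dir 4.45 z [-6.e-04  3.e-04 -1.e+00] F [ 0.3  -0.51  0.54] tq [-0.01  0.07 -0.03] op 0.352
```

```bash
python3 -m handwheel '[{"grip":3,"linear":[0,0,0.06],"rotation":[0,0,0]},{"grip":3,"linear":[0,0,0.12],"rotation":[0,0,0]},{"grip":3,"linear":[0.1,0,0.12],"rotation":[0,0,0]},{"grip":3,"linear":[0.3,0,0.11],"rotation":[0,0,0]},{"grip":3,"linear":[0.6,0,0.09],"rotation":[0,0,0]},{"grip":3,"linear":[1,0,0.07],"rotation":[0,0,0]},{"grip":3,"linear":[1.4,0,0.05],"rotation":[0,0,0]},{"grip":3,"linear":[1.8,0,0.05],"rotation":[0,0,0]},{"grip":3,"linear":[2.2,0,0.05],"rotation":[0,0,0]},{"grip":3,"linear":[2.6,0,0.05],"rotation":[0,0,0]},{"grip":3,"linear":[2.9,0,0.05],"rotation":[0,0,0]},{"grip":3,"linear":[3.2,0,0.05],"rotation":[0,0,0]}]'; python3 st.py
python3 -m handwheel '[{"grip":3,"linear":[0.3,0,0],"rotation":[0,0,0]},{"grip":3,"linear":[0.7,0,0],"rotation":[0,0,0]},{"grip":3,"linear":[1.1,0,0],"rotation":[0,0,0]},{"grip":3,"linear":[1.5,0,0],"rotation":[0,0,0]},{"grip":3,"linear":[1.9,0,0.01],"rotation":[0,0,0]},{"grip":3,"linear":[2.2,0,0.02],"rotation":[0,0,0]},{"grip":3,"linear":[2.5,0,0.03],"rotation":[0,0,0]},{"grip":3,"linear":[2.7,0,0.04],"rotation":[0,0,0]},{"grip":3,"linear":[2.8,0,0.05],"rotation":[0,0,0]},{"grip":3,"linear":[2.8,0,0.05],"rotation":[0,0,0]}]'; python3 st.py
```

```text
time_s: 10.08
eef_pos: [0.5319, -0.0727, 0.0655]
eef_rot: [-0.001, 0.679, 0.734, -0.001]
wrist_force: [-6.8, -0.1, 8.0]
opening: 0.352
t 10.08 pos [ 0.5319 -0.0727  0.0655] y dir 4.46 z [-0.0018 -0.     -1.    ] F [-6.78 -0.14  8.04] tq [-0.19  1.02 -0.06] op 0.352
time_s: 10.92
eef_pos: [0.5297, -0.0444, 0.0646]
eef_rot: [-0.001, 0.679, 0.734, -0.0]
wrist_force: [-4.5, -0.0, 4.7]
opening: 0.349
t 10.92 pos [ 0.5297 -0.0444  0.0646] y dir 4.46 z [-1.7e-03  5.0e-04 -1.0e+00] F [-4.53 -0.04  4.74] tq [ 0.01  0.63 -0.06] op 0.349
```

```bash
python3 -m handwheel '[{"grip":3,"linear":[0,0,-0.1],"rotation":[0,0,0]},{"grip":3,"linear":[0,0,-0.3],"rotation":[0,0,0]},{"grip":3,"linear":[0,0,-0.7],"rotation":[0,0,0]},{"grip":3,"linear":[0,0,-1],"rotation":[0,0,0]},{"grip":3,"linear":[0,0,-1],"rotation":[0,0,0]},{"grip":3,"linear":[0,0,-1],"rotation":[0,0,0]}]'; python3 st.py;python3 snap.py 6 wrist
```

```text
time_s: 11.42
eef_pos: [0.5309, -0.0454, 0.075]
eef_rot: [0.0, 0.679, 0.734, 0.0]
wrist_force: [0.2, 0.1, 0.2]
opening: 0.352
t 11.42 pos [ 0.5309 -0.0454  0.075 ] y dir 4.43 z [ 9.e-04 -3.e-04 -1.e+00] F [0.15 0.15 0.24] tq [ 0.02  0.   -0.  ] op 0.352
```

View pics/wrist6c.png

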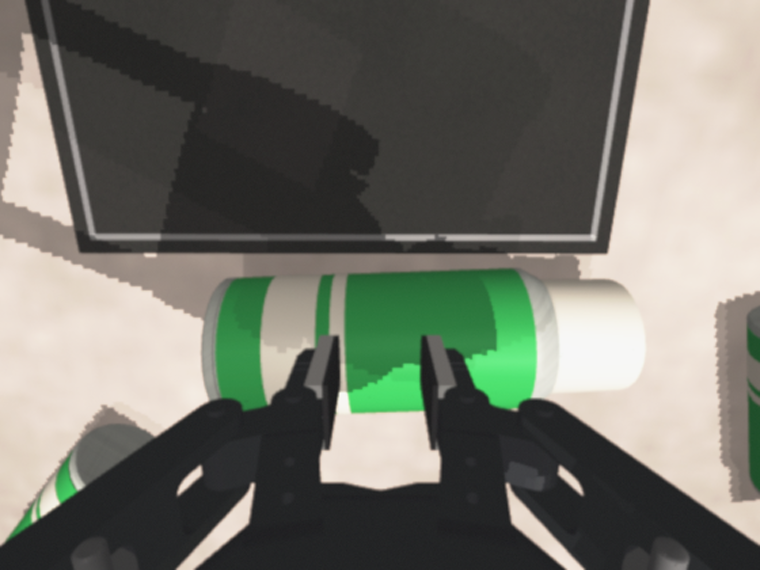

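```bash
python3 - <<'E'
from wr import *
T=wT()
p=edgefit([(240,279),(400,273),(520,269),(260,414),(390,412),(500,409)],T,(.531,-.060,.1))
o=status.get_obs();print('finger',rel((*o['eef_pos'][:2],0)))
e=back('wrist',np.array([(81,252),(606,252)])*s,.0015,T);print([rel((*v[:2],0)) for v in e])
E
```

```text
can [ 0.531  -0.0604  0.1077] rel mat (mm,mm,deg) (np.float64(18.2), np.float64(-100.5), np.float64(1.77)) rms px 0.92
finger (np.float64(19.0), np.float64(-85.5), np.float64(-4.4))
[(np.float64(-139.8), np.float64(-63.9), np.float64(-4.4)), (np.float64(138.1), np.float64(-64.1), np.float64(-4.4))]
```

```bash
python3 -m handwheel '[{"grip":3,"linear":[-0.6,0,0],"rotation":[0,0,0]},{"grip":3,"linear":[-1.4,0,0],"rotation":[0,0,0]},{"grip":3,"linear":[-2,0,0],"rotation":[0,0,0]},{"grip":3,"linear":[-2.2,0,0.2],"rotation":[0,0,0]},{"grip":3,"linear":[-2.2,0,0.5],"rotation":[0,0,0]},{"grip":3,"linear":[-2.2,0,0.7],"rotation":[0,0,0]},{"grip":3,"linear":[-2.2,0,0.8],"rotation":[0,0,0]},{"grip":3,"linear":[-2.2,0,0.85],"rotation":[0,0,0]},{"grip":3,"linear":[-2.2,0,0.9],"rotation":[0,0,0]},{"grip":3,"linear":[-2.2,0,0.9],"rotation":[0,0,0]}]'; python3 st.py
python3 -m handwheel '[{"grip":3,"linear":[0.1,0,0],"rotation":[0,0,0]},{"grip":3,"linear":[0.3,0,0],"rotation":[0,0,0]},{"grip":3,"linear":[0.6,0,0],"rotation":[0,0,0]},{"grip":3,"linear":[1,0,0],"rotation":[0,0,0]},{"grip":3,"linear":[1.4,0,0],"rotation":[0,0,0]},{"grip":3,"linear":[1.8,0,0],"rotation":[0,0,0]},{"grip":3,"linear":[2.2,0,0],"rotation":[0,0,0]},{"grip":3,"linear":[2.5,0,0],"rotation":[0,0,0]},{"grip":3,"linear":[2.8,0,0],"rotation":[0,0,0]},{"grip":3,"linear":[2.9,0,0],"rotation":[0,0,0]},{"grip":3,"linear":[2.9,0,0],"rotation":[0,0,0]},{"grip":3,"linear":[2.9,0,0],"rotation":[0,0,0]}]'; python3 st.py
```

```text
time_s: 12.3
eef_pos: [0.5321, -0.0671, 0.0656]
eef_rot: [-0.0, 0.679, 0.734, -0.0]
wrist_force: [-0.6, -0.7, 0.8]
opening: 0.353
t 12.3 pos [ 0.5321 -0.0671  0.0656] y dir 4.45 z [-3.e-04 -0.e+00 -1.e+00] F [-0.57 -0.69  0.8 ] tq [-0.04  0.06 -0.01] op 0.353
time_s: 13.3
eef_pos: [0.53, -0.0384, 0.0656]
eef_rot: [0.0, 0.679, 0.734, -0.0]
wrist_force: [-0.0, 0.1, 0.2]
opening: 0.348
t 13.3 pos [ 0.53   -0.0384  0.0656] y dir 4.44 z [ 0.e+00 -1.e-04 -1.e+00] F [-0.03  0.07  0.18] tq [-0.02 -0.01 -0.01] op 0.348
```

```bash
python3 -m handwheel '[{"grip":3,"linear":[0,0,-0.1],"rotation":[0,0,0]},{"grip":3,"linear":[0,0,-0.3],"rotation":[0,0,0]},{"grip":3,"linear":[0,0,-0.7],"rotation":[0,0,0]},{"grip":3,"linear":[0,0,-1],"rotation":[0,0,0]},{"grip":3,"linear":[0,0,-1],"rotation":[0,0,0]},{"grip":3,"linear":[0,0,-1],"rotation":[0,0,0]}]'; python3 st.py;python3 snap.py 7 wrist
```

```text
time_s: 13.8
eef_pos: [0.5303, -0.0385, 0.076]
eef_rot: [0.0, 0.679, 0.734, 0.0]
wrist_force: [-0.3, 0.3, 0.4]
opening: 0.352
t 13.8 pos [ 0.5303 -0.0385  0.076 ] y dir 4.43 z [ 9.e-04 -3.e-04 -1.e+00] F [-0.26  0.29  0.36] tq [ 0.01  0.01 -0.02] op 0.352
```

View pics/wrist7c.png

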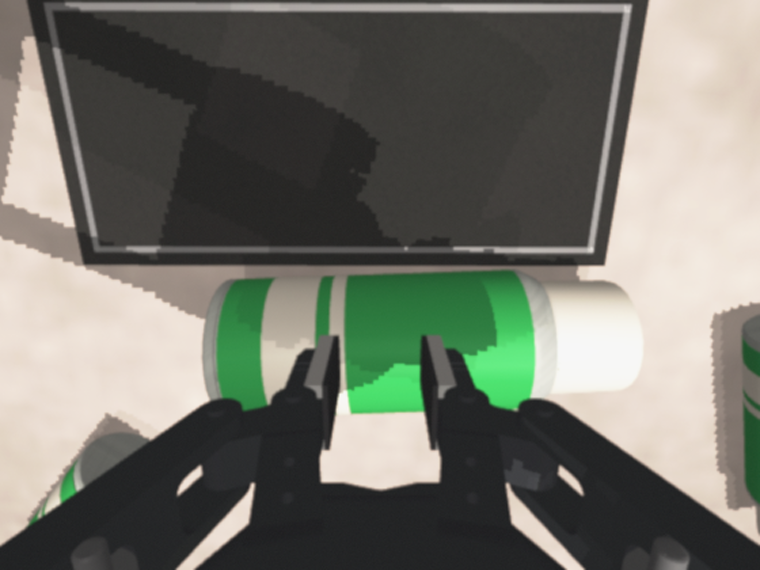

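```bash
python3 - <<'E'
from wr import *
T=wT()
p=edgefit([(240,280),(400,274),(520,271),(260,415),(390,413),(500,410)],T,(.531,-.053,.1))
o=status.get_obs();print('finger',rel((*o['eef_pos'][:2],0)))
e=back('wrist',np.array([(83,265),(604,265),(645,4),(30,-1)])*s,.0015,T);print([rel((*v[:2],0)) for v in e])
E
```

```text
can [ 0.5311 -0.0545  0.1057] rel mat (mm,mm,deg) (np.float64(18.7), np.float64(-94.6), np.float64(1.65)) rms px 0.71
finger (np.float64(18.9), np.float64(-78.5), np.float64(-4.4))
[(np.float64(-141.0), np.float64(-64.3), np.float64(-4.4)), (np.float64(138.7), np.float64(-64.6), np.float64(-4.4)), (np.float64(137.9), np.float64(57.8), np.float64(-4.4)), (np.float64(-138.9), np.float64(59.7), np.float64(-4.4))]
```

```bash
python3 -m handwheel '[{"grip":3,"linear":[-0.6,0,0],"rotation":[0,0,0]},{"grip":3,"linear":[-1.4,0,0],"rotation":[0,0,0]},{"grip":3,"linear":[-1.9,0,0],"rotation":[0,0,0]},{"grip":3,"linear":[-2.1,0,0.2],"rotation":[0,0,0]},{"grip":3,"linear":[-2.1,0,0.5],"rotation":[0,0,0]},{"grip":3,"linear":[-2.1,0,0.7],"rotation":[0,0,0]},{"grip":3,"linear":[-2.1,0,0.85],"rotation":[0,0,0]},{"grip":3,"linear":[-2.1,0,0.95],"rotation":[0,0,0]},{"grip":3,"linear":[-2.1,0,1.05],"rotation":[0,0,0]},{"grip":3,"linear":[-2.1,0,1.1],"rotation":[0,0,0]},{"grip":3,"linear":[-2.1,0,1.1],"rotation":[0,0,0]}]'; python3 st.py
python3 -m handwheel '[{"grip":3,"linear":[0.1,0,0],"rotation":[0,0,0]},{"grip":3,"linear":[0.3,0,0],"rotation":[0,0,0]},{"grip":3,"linear":[0.6,0,0],"rotation":[0,0,0]},{"grip":3,"linear":[0.9,0,0],"rotation":[0,0,0]},{"grip":3,"linear":[1.2,0,0],"rotation":[0,0,0]},{"grip":3,"linear":[1.5,0,0],"rotation":[0,0,0]},{"grip":3,"linear":[1.7,0,0],"rotation":[0,0,0]},{"grip":3,"linear":[1.8,0,0],"rotation":[0,0,0]},{"grip":3,"linear":[1.8,0,0],"rotation":[0,0,0]}]'; python3 st.py
```

```text
time_s: 14.77
eef_pos: [0.5315, -0.0594, 0.0654]
eef_rot: [-0.0, 0.679, 0.734, -0.0]
wrist_force: [-4.9, -0.4, 9.6]
opening: 0.352
t 14.77 pos [ 0.5315 -0.0594  0.0654] y dir 4.47 z [-7.e-04 -6.e-04 -1.e+00] F [-4.9  -0.41  9.58] tq [-0.05  0.81  0.01] op 0.352
time_s: 15.52
eef_pos: [0.5295, -0.0411, 0.0654]
eef_rot: [-0.001, 0.679, 0.734, -0.001]
wrist_force: [-6.4, -1.2, 11.1]
opening: 0.352
t 15.52 pos [ 0.5295 -0.0411  0.0654] y dir 4.49 z [-1.9e-03 -4.0e-04 -1.0e+00] F [-6.43 -1.25 11.05] tq [-0.14  1.21 -0.06] op 0.352
```

```bash
python3 -m handwheel '[{"grip":3,"linear":[0,0,-0.1],"rotation":[0,0,0]},{"grip":3,"linear":[0,0,-0.3],"rotation":[0,0,0]},{"grip":3,"linear":[0,0,-0.7],"rotation":[0,0,0]},{"grip":3,"linear":[0,0,-1],"rotation":[0,0,0]},{"grip":3,"linear":[0,0,-1],"rotation":[0,0,0]},{"grip":3,"linear":[0,0,-1],"rotation":[0,0,0]}]'; python3 st.py;python3 snap.py 8 wrist
```

```text
time_s: 16.02
eef_pos: [0.5305, -0.0414, 0.0749]
eef_rot: [0.0, 0.679, 0.734, 0.0]
wrist_force: [0.0, -0.2, -0.5]
opening: 0.35
t 16.02 pos [ 0.5305 -0.0414  0.0749] y dir 4.43 z [ 7.e-04 -2.e-04 -1.e+00] F [ 0.01 -0.22 -0.54] tq [-0.04 -0.01 -0.03] op 0.35
```

View pics/wrist8c.png

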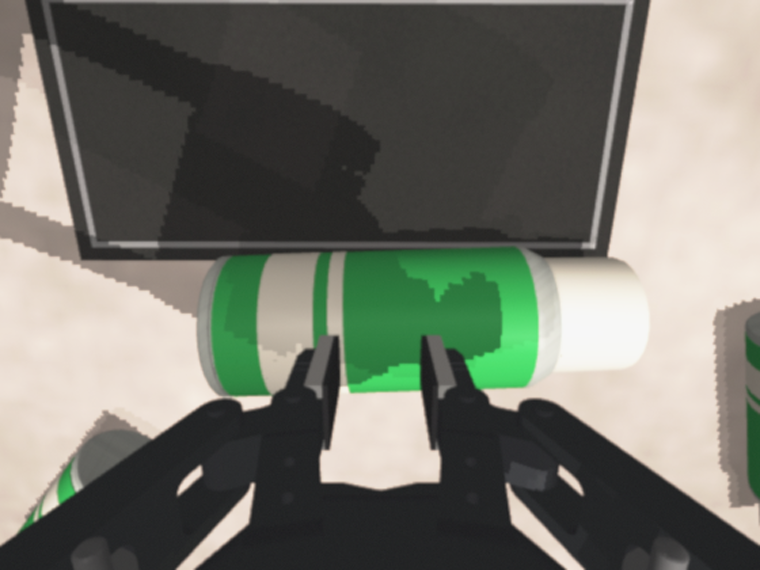

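```bash
python3 - <<'E'
from wr import *
T=wT()
p=edgefit([(240,258),(400,252),(520,248),(230,396),(260,395),(390,392),(500,389)],T,(.531,-.046,.1))
o=status.get_obs();print('finger',rel((*o['eef_pos'][:2],0)))
E
```

```text
can [ 0.531  -0.0458  0.107 ] rel mat (mm,mm,deg) (np.float64(19.2), np.float64(-85.9), np.float64(1.73)) rms px 0.86
finger (np.float64(18.9), np.float64(-81.5), np.float64(-4.4))
```

```bash
python3 -m handwheel '[{"grip":3,"linear":[-0.6,0,0],"rotation":[0,0,0]},{"grip":3,"linear":[-1.4,0,0],"rotation":[0,0,0]},{"grip":3,"linear":[-2.1,0,0],"rotation":[0,0,0]},{"grip":3,"linear":[-2.25,0,0.2],"rotation":[0,0,0]},{"grip":3,"linear":[-2.25,0,0.5],"rotation":[0,0,0]},{"grip":3,"linear":[-2.25,0,0.7],"rotation":[0,0,0]},{"grip":3,"linear":[-2.25,0,0.85],"rotation":[0,0,0]},{"grip":3,"linear":[-2.25,0,0.95],"rotation":[0,0,0]},{"grip":3,"linear":[-2.25,0,1.02],"rotation":[0,0,0]},{"grip":3,"linear":[-2.25,0,1.06],"rotation":[0,0,0]},{"grip":3,"linear":[-2.25,0,1.06],"rotation":[0,0,0]}]'; python3 st.py
```

```text
time_s: 16.98
eef_pos: [0.532, -0.0636, 0.0639]
eef_rot: [-0.0, 0.679, 0.734, -0.0]
wrist_force: [-0.4, 0.5, 1.4]
opening: 0.348
t 16.98 pos [ 0.532  -0.0636  0.0639] y dir 4.45 z [-1.e-04  0.e+00 -1.e+00] F [-0.36  0.46  1.43] tq [ 0.02 -0.02  0.  ] op 0.348
```

```bash
python3 -m handwheel '[{"grip":3,"linear":[0,0,0.06],"rotation":[0,0,0]},{"grip":3,"linear":[0.1,0,0.06],"rotation":[0,0,0]},{"grip":3,"linear":[0.3,0,0.05],"rotation":[0,0,0]},{"grip":3,"linear":[0.6,0,0.03],"rotation":[0,0,0]},{"grip":3,"linear":[0.9,0,0],"rotation":[0,0,0]},{"grip":3,"linear":[1.2,0,-0.03],"rotation":[0,0,0]},{"grip":3,"linear":[1.5,0,-0.05],"rotation":[0,0,0]},{"grip":3,"linear":[1.8,0,-0.05],"rotation":[0,0,0]},{"grip":3,"linear":[2.1,0,-0.05],"rotation":[0,0,0]},{"grip":3,"linear":[2.4,0,-0.08],"rotation":[0,0,0]},{"grip":3,"linear":[2.7,0,-0.11],"rotation":[0,0,0]},{"grip":3,"linear":[3,0,-0.13],"rotation":[0,0,0]}]'; python3 st.py; python3 snap.py 9 wrist
```

```text
time_s: 17.98
eef_pos: [0.529, -0.034, 0.0663]
eef_rot: [-0.0, 0.679, 0.734, -0.001]
wrist_force: [-8.6, -3.5, 14.3]
opening: 0.348
t 17.98 pos [ 0.529  -0.034   0.0663] y dir 4.45 z [-1.7e-03 -9.0e-04 -1.0e+00] F [-8.56 -3.53 14.27] tq [-0.38  1.32 -0.  ] op 0.348
```

View pics/wrist9c.png

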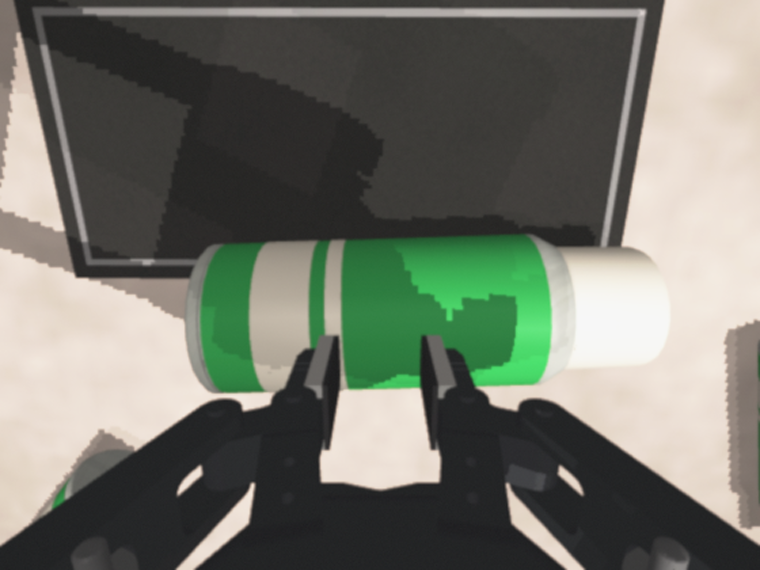

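```bash
python3 -m handwheel '[{"grip":3,"linear":[0.3,0,-0.04],"rotation":[0,0,0]},{"grip":3,"linear":[0.6,0,-0.07],"rotation":[0,0,0]},{"grip":3,"linear":[0.9,0,-0.1],"rotation":[0,0,0]},{"grip":3,"linear":[1.2,0,-0.11],"rotation":[0,0,0]},{"grip":3,"linear":[1.6,0,-0.11],"rotation":[0,0,0]},{"grip":3,"linear":[2,0,-0.11],"rotation":[0,0,0]},{"grip":3,"linear":[2.4,0,-0.11],"rotation":[0,0,0]},{"grip":3,"linear":[2.8,0,-0.1],"rotation":[0,0,0]},{"grip":3,"linear":[3.1,0,-0.09],"rotation":[0,0,0]},{"grip":3,"linear":[3.4,0,-0.07],"rotation":[0,0,0]},{"grip":3,"linear":[3.6,0,-0.06],"rotation":[0,0,0]},{"grip":3,"linear":[3.7,0,-0.05],"rotation":[0,0,0]}]'; python3 st.py; python3 snap.py 10 wrist
```

```text
time_s: 19.03
eef_pos: [0.5254, 0.0038, 0.066]
eef_rot: [-0.001, 0.679, 0.734, -0.001]
wrist_force: [-6.4, 0.2, 9.5]
opening: 0.353
t 19.03 pos [0.5254 0.0038 0.066 ] y dir 4.46 z [-2.9e-03  5.0e-04 -1.0e+00] F [-6.4   0.18  9.49] tq [-0.06  1.12 -0.11] op 0.353
```

View pics/wrist10c.png

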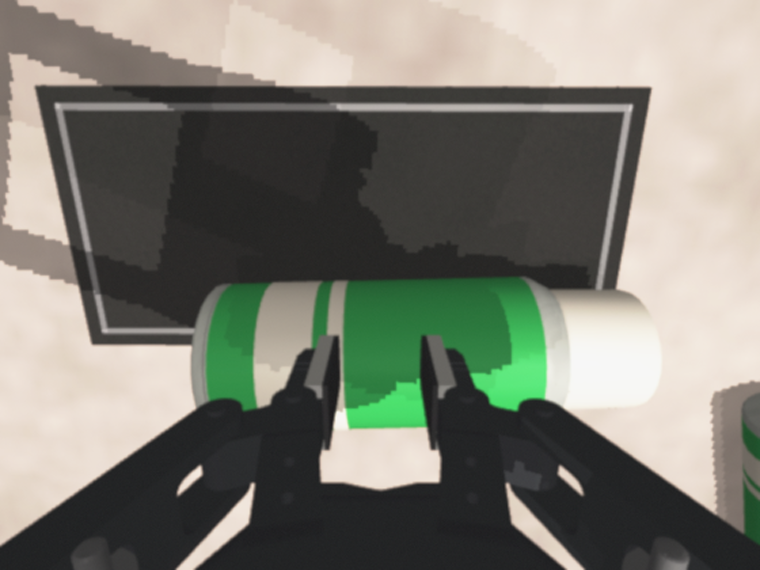

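```bash
python3 - <<'E'
from wr import *
T=wT()
p=edgefit([(230,285),(400,279),(520,277),(270,430),(390,428)],T,(.527,-.013,.1),z=.0345)
o=status.get_obs();print('finger',rel((*o['eef_pos'][:2],0)))
e=back('wrist',np.array([(94,344),(650,88),(38,87)])*s,.0015,T);print([rel((*v[:2],0)) for v in e])
E
```

```text
can [ 0.5269 -0.0115  0.1055] rel mat (mm,mm,deg) (np.float64(17.8), np.float64(-51.4), np.float64(1.64)) rms px 0.42
finger (np.float64(17.5), np.float64(-36.0), np.float64(-4.4))
[(np.float64(-139.3), np.float64(-63.9), np.float64(-4.4)), (np.float64(139.0), np.float64(64.4), np.float64(-4.4)), (np.float64(-139.0), np.float64(64.8), np.float64(-4.4))]
```

```bash
python3 -m handwheel '[{"grip":3,"linear":[0,0,0],"rotation":[0,0,0]},{"grip":3,"linear":[0,0,-0.1],"rotation":[0,0,0]},{"grip":3,"linear":[0,0,-0.3],"rotation":[0,0,0]},{"grip":3,"linear":[0,0,-0.7],"rotation":[0,0,0]},{"grip":3,"linear":[0,0,-1],"rotation":[0,0,0]},{"grip":3,"linear":[0,0,-1],"rotation":[0,0,0]},{"grip":3,"linear":[0,0,-1],"rotation":[0,0,0]}]'; python3 snap.py 11 wrist
python3 -m handwheel '[{"grip":3,"linear":[-0.6,0,0],"rotation":[0,0,0]},{"grip":3,"linear":[-1.4,0,0],"rotation":[0,0,0]},{"grip":3,"linear":[-2.2,0,0],"rotation":[0,0,0]},{"grip":3,"linear":[-2.8,0,0],"rotation":[0,0,0]},{"grip":3,"linear":[-2.95,0,0.2],"rotation":[0,0,0]},{"grip":3,"linear":[-2.95,0,0.5],"rotation":[0,0,0]},{"grip":3,"linear":[-2.95,0,0.7],"rotation":[0,0,0]},{"grip":3,"linear":[-2.95,0,0.85],"rotation":[0,0,0]},{"grip":3,"linear":[-2.95,0,0.9],"rotation":[0,0,0]},{"grip":3,"linear":[-2.95,0,0.9],"rotation":[0,0,0]}]'; python3 st.py
```

```text
time_s: 19.67
eef_pos: [0.5272, 0.003, 0.0762]
eef_rot: [0.0, 0.679, 0.734, 0.0]
wrist_force: [-0.4, -0.5, 0.2]
opening: 0.35
time_s: 20.55
eef_pos: [0.5288, -0.0261, 0.0665]
eef_rot: [-0.0, 0.679, 0.734, -0.0]
wrist_force: [0.7, -0.5, -0.1]
opening: 0.352
t 20.55 pos [ 0.5288 -0.0261  0.0665] y dir 4.46 z [-6.e-04  2.e-04 -1.e+00] F [ 0.75 -0.53 -0.14] tq [0.   0.02 0.03] op 0.352
```

View pics/wrist11c.png

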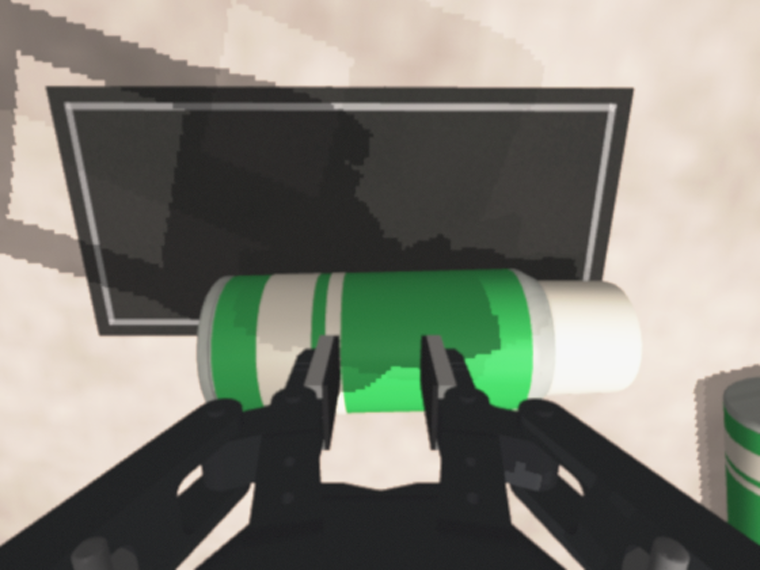

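```bash
python3 -m handwheel '[{"grip":3,"linear":[0,0,0.05],"rotation":[0,0,0]},{"grip":3,"linear":[0,0,0.12],"rotation":[0,0,0]},{"grip":3,"linear":[0.1,0,0.12],"rotation":[0,0,0]},{"grip":3,"linear":[0.3,0,0.11],"rotation":[0,0,0]},{"grip":3,"linear":[0.6,0,0.1],"rotation":[0,0,0]},{"grip":3,"linear":[1,0,0.09],"rotation":[0,0,0]},{"grip":3,"linear":[1.4,0,0.08],"rotation":[0,0,0]},{"grip":3,"linear":[1.8,0,0.08],"rotation":[0,0,0]},{"grip":3,"linear":[2.2,0,0.08],"rotation":[0,0,0]},{"grip":3,"linear":[2.6,0,0.08],"rotation":[0,0,0]},{"grip":3,"linear":[2.9,0,0.08],"rotation":[0,0,0]},{"grip":3,"linear":[3.2,0,0.08],"rotation":[0,0,0]}]'; python3 st.py
python3 -m handwheel '[{"grip":3,"linear":[0.3,0,0],"rotation":[0,0,0]},{"grip":3,"linear":[0.6,0,0],"rotation":[0,0,0]},{"grip":3,"linear":[0.9,0,0],"rotation":[0,0,0]},{"grip":3,"linear":[1.3,0,0],"rotation":[0,0,0]},{"grip":3,"linear":[1.6,0,0],"rotation":[0,0,0]},{"grip":3,"linear":[1.8,0,0],"rotation":[0,0,0]},{"grip":3,"linear":[1.95,0,0],"rotation":[0,0,0]},{"grip":3,"linear":[2,0,0],"rotation":[0,0,0]},{"grip":3,"linear":[2,0,0],"rotation":[0,0,0]}]'; python3 st.py
python3 -m handwheel '[{"grip":3,"linear":[0,0,-0.1],"rotation":[0,0,0]},{"grip":3,"linear":[0,0,-0.3],"rotation":[0,0,0]},{"grip":3,"linear":[0,0,-0.7],"rotation":[0,0,0]},{"grip":3,"linear":[0,0,-1],"rotation":[0,0,0]},{"grip":3,"linear":[0,0,-1],"rotation":[0,0,0]},{"grip":3,"linear":[0,0,-1],"rotation":[0,0,0]}]'; python3 snap.py 12 wrist
```

```text
time_s: 21.55
eef_pos: [0.526, 0.0057, 0.0669]
eef_rot: [-0.0, 0.679, 0.734, -0.001]
wrist_force: [-6.5, -0.5, 12.4]
opening: 0.351
t 21.55 pos [0.526  0.0057 0.0669] y dir 4.45 z [-1.4e-03 -3.0e-04 -1.0e+00] F [-6.55 -0.47 12.44] tq [-0.12  1.2  -0.13] op 0.351
time_s: 22.3
eef_pos: [0.5241, 0.0259, 0.0666]
eef_rot: [-0.001, 0.679, 0.734, -0.001]
wrist_force: [-7.5, -0.3, 11.0]
opening: 0.351
t 22.3 pos [0.5241 0.0259 0.0666] y dir 4.45 z [-2.e-03  2.e-04 -1.e+00] F [-7.5  -0.29 11.03] tq [-0.02  1.14 -0.1 ] op 0.351
time_s: 22.8
eef_pos: [0.5254, 0.0254, 0.0763]
eef_rot: [0.0, 0.679, 0.734, 0.0]
wrist_force: [0.4, -0.0, 0.5]
opening: 0.349
```

View pics/wrist12c.png

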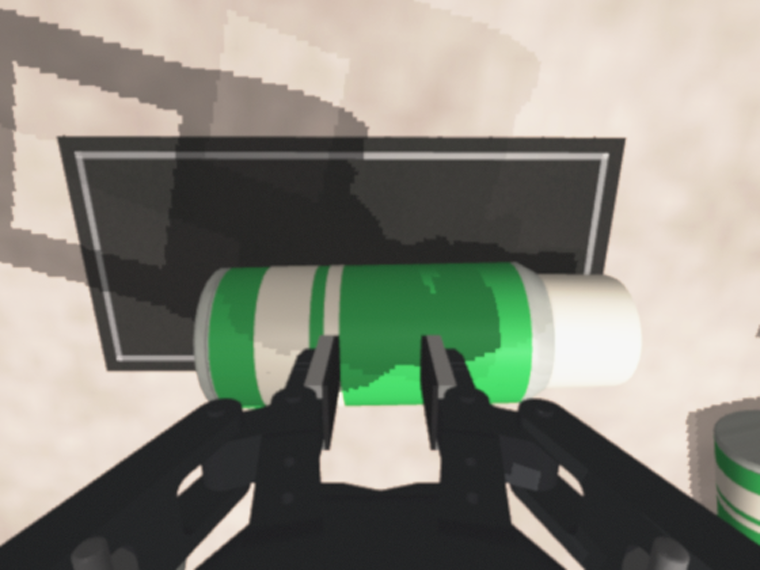

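```bash
python3 - <<'E'
from wr import *
T=wT()
p=edgefit([(230,270),(400,265),(515,263),(240,410),(270,408),(390,406),(500,403)],T,(.527,.012,.1),z=.0345)
o=status.get_obs();print('finger',rel((*o['eef_pos'][:2],0)))
e=back('wrist',np.array([(107,371),(625,139),(58,137)])*s,.0015,T);print([rel((*v[:2],0)) for v in e])
E
```

```text
can [0.5268 0.0143 0.0996] rel mat (mm,mm,deg) (np.float64(19.7), np.float64(-25.7), np.float64(1.31)) rms px 0.45
finger (np.float64(18.9), np.float64(-14.5), np.float64(-4.4))
[(np.float64(-140.7), np.float64(-64.4), np.float64(-4.4)), (np.float64(139.0), np.float64(63.9), np.float64(-4.4)), (np.float64(-139.9), np.float64(64.9), np.float64(-4.4))]
```

```bash
python3 -m handwheel '[{"grip":3,"linear":[-0.6,0,0],"rotation":[0,0,0]},{"grip":3,"linear":[-1.4,0,0],"rotation":[0,0,0]},{"grip":3,"linear":[-2.2,0,0],"rotation":[0,0,0]},{"grip":3,"linear":[-2.4,0,0.2],"rotation":[0,0,0]},{"grip":3,"linear":[-2.4,0,0.5],"rotation":[0,0,0]},{"grip":3,"linear":[-2.4,0,0.7],"rotation":[0,0,0]},{"grip":3,"linear":[-2.4,0,0.85],"rotation":[0,0,0]},{"grip":3,"linear":[-2.4,0,0.95],"rotation":[0,0,0]},{"grip":3,"linear":[-2.4,0,1.02],"rotation":[0,0,0]},{"grip":3,"linear":[-2.4,0,1.02],"rotation":[0,0,0]}]'; python3 st.py
python3 -m handwheel '[{"grip":3,"linear":[0.1,0,0],"rotation":[0,0,0]},{"grip":3,"linear":[0.3,0,0],"rotation":[0,0,0]},{"grip":3,"linear":[0.6,0,-0.01],"rotation":[0,0,0]},{"grip":3,"linear":[1,0,-0.02],"rotation":[0,0,0]},{"grip":3,"linear":[1.4,0,-0.02],"rotation":[0,0,0]},{"grip":3,"linear":[1.8,0,-0.02],"rotation":[0,0,0]},{"grip":3,"linear":[2.2,0,-0.02],"rotation":[0,0,0]},{"grip":3,"linear":[2.6,0,-0.02],"rotation":[0,0,0]},{"grip":3,"linear":[3,0,-0.02],"rotation":[0,0,0]},{"grip":3,"linear":[3.3,0,-0.02],"rotation":[0,0,0]},{"grip":3,"linear":[3.6,0,-0.02],"rotation":[0,0,0]}]'; python3 st.py
python3 -m handwheel '[{"grip":3,"linear":[0.3,0,0],"rotation":[0,0,0]},{"grip":3,"linear":[0.6,0,0],"rotation":[0,0,0]},{"grip":3,"linear":[0.9,0,0],"rotation":[0,0,0]},{"grip":3,"linear":[1.1,0,0],"rotation":[0,0,0]},{"grip":3,"linear":[1.3,0,0],"rotation":[0,0,0]},{"grip":3,"linear":[1.45,0,0],"rotation":[0,0,0]},{"grip":3,"linear":[1.55,0,0],"rotation":[0,0,0]},{"grip":3,"linear":[1.55,0,0],"rotation":[0,0,0]},{"grip":3,"linear":[1.55,0,0],"rotation":[0,0,0]}]'; python3 st.py; python3 snap.py 13 wrist
```

```text
time_s: 23.68
eef_pos: [0.5268, 0.0015, 0.0662]
eef_rot: [-0.0, 0.679, 0.734, -0.0]
wrist_force: [-3.0, -0.5, 5.6]
opening: 0.355
t 23.68 pos [0.5268 0.0015 0.0662] y dir 4.47 z [-7.e-04 -4.e-04 -1.e+00] F [-3.04 -0.54  5.58] tq [-0.13  0.61  0.02] op 0.355
time_s: 24.6
eef_pos: [0.5232, 0.0377, 0.0669]
eef_rot: [-0.001, 0.679, 0.734, -0.001]
wrist_force: [-8.2, -1.0, 12.3]
opening: 0.348
t 24.6 pos [0.5232 0.0377 0.0669] y dir 4.48 z [-2.2e-03 -4.0e-04 -1.0e+00] F [-8.2  -0.97 12.27] tq [-0.19  1.32 -0.07] op 0.348
time_s: 25.35
eef_pos: [0.5219, 0.0534, 0.0664]
eef_rot: [-0.001, 0.679, 0.734, -0.001]
wrist_force: [-5.8, 0.3, 9.9]
opening: 0.351
t 25.35 pos [0.5219 0.0534 0.0664] y dir 4.49 z [-2.4e-03  1.0e-04 -1.0e+00] F [-5.76  0.33  9.88] tq [-0.03  1.06 -0.05] op 0.351
```

View pics/wrist13c.png

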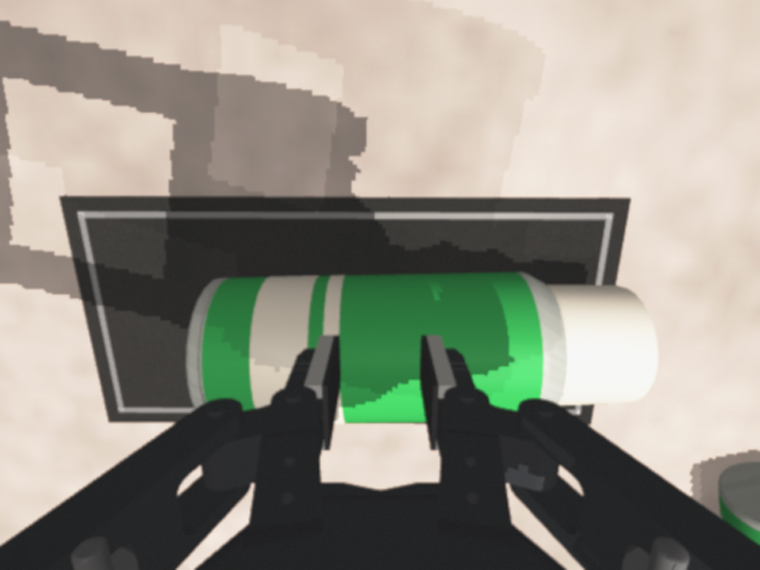

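```bash
python3 -m handwheel '[{"grip":3,"linear":[0,0,0],"rotation":[0,0,0]},{"grip":3,"linear":[0,0,-0.1],"rotation":[0,0,0]},{"grip":3,"linear":[0,0,-0.3],"rotation":[0,0,0]},{"grip":3,"linear":[0,0,-0.7],"rotation":[0,0,0]},{"grip":3,"linear":[0,0,-1.5],"rotation":[0,0,0]},{"grip":3,"linear":[0,0,-3],"rotation":[0,0,0]},{"grip":3,"linear":[0,0,-5],"rotation":[0,0,0]},{"grip":3,"linear":[0,0,-6.5],"rotation":[0,0,0]},{"grip":3,"linear":[0,0,-7],"rotation":[0,0,0]},{"grip":3,"linear":[0,0,-7],"rotation":[0,0,0]},{"grip":3,"linear":[0,0,-7],"rotation":[0,0,0]},{"grip":3,"linear":[0,0,-7],"rotation":[0,0,0]}]'; python3 st.py; python3 snap.py 14 wrist side
```

```text
time_s: 26.4
eef_pos: [0.5222, 0.053, 0.135]
eef_rot: [-0.001, 0.679, 0.734, -0.0]
wrist_force: [-0.1, 0.3, -0.6]
opening: 0.356
t 26.4 pos [0.5222 0.053  0.135 ] y dir 4.43 z [-1.7e-03  2.0e-04 -1.0e+00] F [-0.1   0.26 -0.59] tq [0.01 0.01 0.01] op 0.356
```

View pics/wrist14c.png

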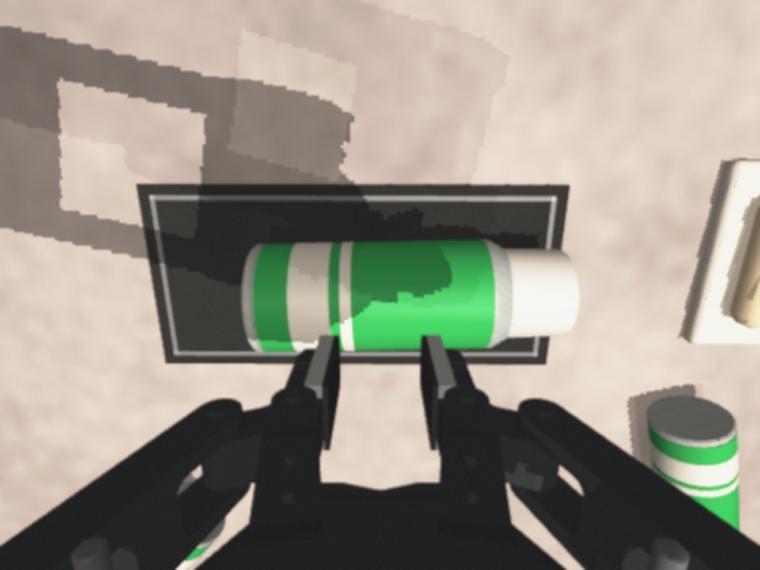

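View pics/side14c.png

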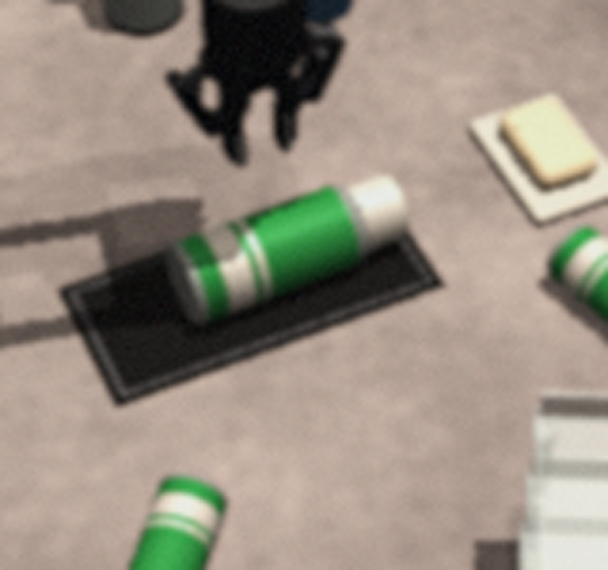

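```bash
python3 - <<'E'
from wr import *
T=wT()
p=edgefit([(265,243),(400,240),(485,239),(265,352),(390,351),(490,348)],T,(.523,.039,.095),z=.0345)
e=back('wrist',np.array([(168,363),(545,362),(569,185),(138,185)])*s,.0015,T);print([rel((*v[:2],0)) for v in e])
sd=np.array([(165,265),(180,240),(345,186),(400,176),(410,215),(355,260),(205,322)])
edgefit([(190,238),(260,212),(330,188),(220,322),(290,297),(350,272)],None,(.523,.039,.095),z=.0345,name='side',sc=1) if 0 else None
E
python3 -m handwheel '[{"grip":3,"linear":[-0.5,0,-1],"rotation":[0,0,0]},{"grip":3,"linear":[-2,0,-3],"rotation":[0,0,0]},{"grip":3,"linear":[-4,0,-5],"rotation":[0,0,0]},{"grip":3,"linear":[-6.5,0,-7],"rotation":[0,0,0]},{"grip":3,"linear":[-9,0,-9],"rotation":[0,0,0]},{"grip":3,"linear":[-11,0,-10],"rotation":[0,0,0]},{"grip":3,"linear":[-12,0,-10],"rotation":[0,0,0]},{"grip":3,"linear":[-12,0,-10],"rotation":[0,0,0]},{"grip":3,"linear":[-12,0,-10],"rotation":[0,0,0]},{"grip":3,"linear":[-12,0,-10],"rotation":[0,0,0]},{"grip":3,"linear":[-12,0,-10],"rotation":[0,0,0]}]'; python3 snap.py 15 wrist scene
```

```text
can [0.5229 0.0406 0.0958] rel mat (mm,mm,deg) (np.float64(17.8), np.float64(0.8), np.float64(1.09)) rms px 0.61
[(np.float64(-138.8), np.float64(-64.0), np.float64(-4.4)), (np.float64(138.2), np.float64(-63.1), np.float64(-4.4)), (np.float64(139.0), np.float64(64.3), np.float64(-4.4)), (np.float64(-139.0), np.float64(64.4), np.float64(-4.4))]
time_s: 27.42
eef_pos: [0.5315, -0.0654, 0.2347]
eef_rot: [-0.001, 0.679, 0.734, -0.0]
wrist_force: [-0.0, 0.2, 0.2]
opening: 0.353
```

View pics/wrist15c.png

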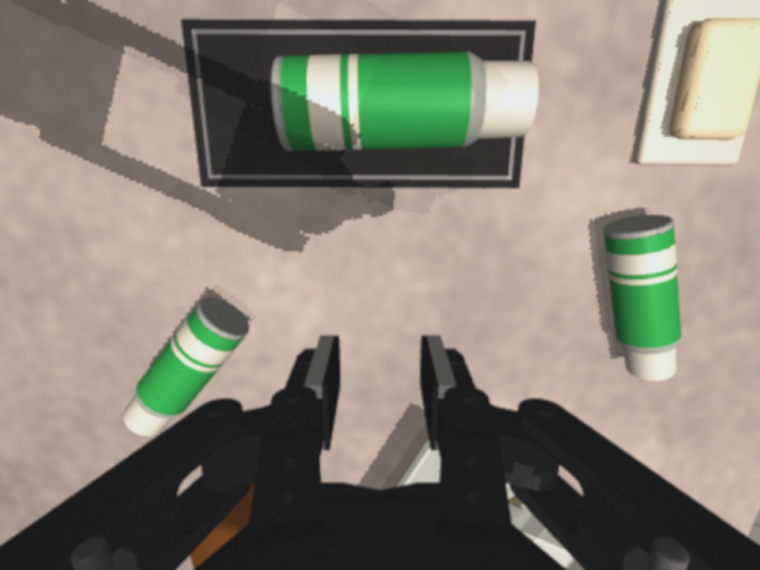

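View pics/scene15.png

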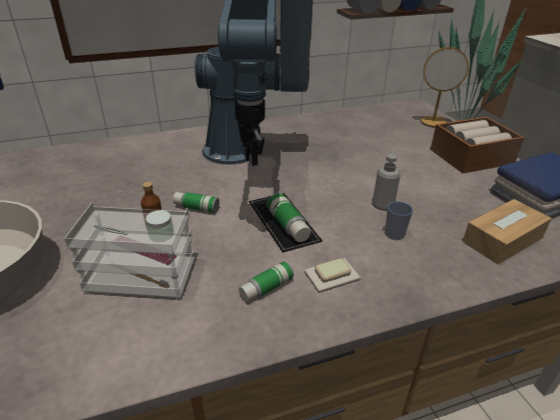

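The can lies on the mat at scene pixel (289,217), 0.8 mm from the middle line and 1.1° off it. Everything else appears where it was, and the hand is clear, so I hand in.

```bash
python3 - <<'E'
from bench import ctrl
print(ctrl.hand_in())
E
```

```text
the job is handed in; nothing more can be done
None
```

The can now lies still along the middle of the mat, and I handed the job in at about 27.5 s with the hand well clear.

- **How it was rolled:** I used two fingertips on top of the can, in six short strokes at roughly 20 mm/s, pressing with up to about 15 N. One stroke carried it over the mat edge, from 86 mm to 51 mm off the middle line. Each time I brought it to a stop before lifting off.
- **Where it ended:** The last wrist-camera fit puts the can's axis 0.8 mm from the mat's middle line and 1.1° off its direction. It lies about 18 mm from the mat's centre towards the cap end. That end-to-end offset was there at the start, and rolling cannot change it.
- **Final checks:** The can looked the same in a wrist picture taken about a second after release. In the last scene picture the other things stood where they were, judged by eye only.
- **What went wrong:** In the third stroke the press was too light and the fingers lost the can after about 6 mm of roll. I re-seated them and repeated that stroke.

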